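# Unload the core drawer onto the two-row shelf

### The job

Stand every mint-capped and orange-capped motor core upright on the low grey shelf, mint on the mint discs and orange on the orange discs, one centred on each disc and each row filled from the white end plate without gaps. They stand in the open drawer, except one orange core that must be picked out of the blue crate, where the black core from the drawer is to stand upright in its stead; leave the crate's other cores in it, and the tape roll and hammer alone. Once the drawer is empty, push it fully home past its catch.

Things in the scene. Friction and masses are not known exactly. Their poses are not given: they have to be found in the camera images.
- mint_a: Upright motor core, 0.45 kg: grey laminated stack, 60 mm diameter, 38 mm high, a flat mint-green cap on it (to 42 mm), and a round white hub, 28 mm diameter, from there up to 75 mm above the underside; grip the hub from above. Origin: centre of the underside; z up. Starts in the open drawer, may be absent (None).
- mint_b: Upright motor core, 0.45 kg: grey laminated stack, 60 mm diameter, 38 mm high, a flat mint-green cap on it (to 42 mm), and a round white hub, 28 mm diameter, from there up to 75 mm above the underside; grip the hub from above. Origin: centre of the underside; z up. Starts in the open drawer, may be absent (None).
- mint_c: Upright motor core, 0.45 kg: grey laminated stack, 60 mm diameter, 38 mm high, a flat mint-green cap on it (to 42 mm), and a round white hub, 28 mm diameter, from there up to 75 mm above the underside; grip the hub from above. Origin: centre of the underside; z up. Starts in the open drawer, may be absent (None).
- orange_a: Upright motor core, 0.45 kg: grey laminated stack, 60 mm diameter, 38 mm high, a flat orange cap on it (to 42 mm), and a round white hub, 28 mm diameter, from there up to 75 mm above the underside; grip the hub from above. Origin: centre of the underside; z up. Starts in the open drawer, may be absent (None).
- orange_b: Upright motor core, 0.45 kg: grey laminated stack, 60 mm diameter, 38 mm high, a flat orange cap on it (to 42 mm), and a round white hub, 28 mm diameter, from there up to 75 mm above the underside; grip the hub from above. Origin: centre of the underside; z up. Starts in the open drawer, may be absent (None).
- orange_c: Upright motor core, 0.45 kg: grey laminated stack, 60 mm diameter, 38 mm high, a flat orange cap on it (to 42 mm), and a round white hub, 28 mm diameter, from there up to 75 mm above the underside; grip the hub from above. Origin: centre of the underside; z up. Starts in the blue crate among other cores; always present.
- reject_a: Rejected core, same shape and size as the good ones but cap and hub all black. Stands in the blue crate and stays there. Origin: centre of its underside.
- reject_b: Rejected core, same shape and size as the good ones but cap and hub all black. Stands in the blue crate and stays there. Origin: centre of its underside.
- blank_a: Blank core: bare grey laminated stack, 60 mm diameter, 38 mm high, no cap, no hub. Stands in the blue crate and stays there. Origin: centre of its underside.
- blank_b: Blank core: bare grey laminated stack, 60 mm diameter, 38 mm high, no cap, no hub. Stands in the blue crate and stays there. Origin: centre of its underside.
- reject_c: Rejected core, same shape and size as the good ones, also 0.45 kg, but cap and hub all black. Starts in the open drawer; always present. Origin: centre of its underside.
- rack: Fixed low grey shelf, in the middle or on the left, 164 (x) by 238 (y) mm. Board top 60 mm above the table, with two rows along y of three discs (pitch 72 mm): mint row nearer the robot (-x), orange row 74 mm behind. Inside a 13 mm high lip (156 by 228 mm); the +y end, the robot's left, is a white plate 30 mm high. Origin: centre of its underside, on the table.
- mint1 (a point): Centre of a flat mint disc, 68 mm diameter, on the shelf's board (height 60 mm): number 1 of its row counted from the white end plate.
- mint2 (a point): Centre of a flat mint disc, 68 mm diameter, on the shelf's board (height 60 mm): number 2 of its row counted from the white end plate.
- mint3 (a point): Centre of a flat mint disc, 68 mm diameter, on the shelf's board (height 60 mm): number 3 of its row counted from the white end plate.
- orange1 (a point): Centre of a flat orange disc, 68 mm diameter, on the shelf's board (height 60 mm): number 1 of its row counted from the white end plate.
- orange2 (a point): Centre of a flat orange disc, 68 mm diameter, on the shelf's board (height 60 mm): number 2 of its row counted from the white end plate.
- orange3 (a point): Centre of a flat orange disc, 68 mm diameter, on the shelf's board (height 60 mm): number 3 of its row counted from the white end plate.
- crate: Fixed shallow blue crate, 220 (x) by 230 (y) mm outside, 45 mm high, walls and floor 5 mm; it stands in the middle or on the left, where the shelf is not. Holds five cores standing upright, one at each corner and one in the middle, about 90 mm apart. Origin: centre of its underside on the table.
- cabinet: Fixed blue cabinet on the right, 250 (x) by 258 (y) by 115 mm high; origin: centre of its underside; +x is the way the drawer goes home; front face at x -125 mm. The open drawer's floor is 20 mm above the table, its front compartment 150 by 226 mm with walls 36 mm high, all outside the cabinet at first; cores stand in it in two rows, 68 mm apart, 5 mm or more clear of the cabinet.
- drawer (a joint): Opening of the drawer in m: 0 fully home, 0.17 fully out, about 0.16 at first. It slides along the cabinet's x with 1 to 2 N of drag and stays where left. A sprung roller catch resists with some 5 N between 20 and 8 mm from home and springs the drawer back out if let go there; pushed further in, it draws the drawer home and holds it.
- handle (a point): Middle of the drawer's steel bar handle: 12 mm thick, 100 mm long along the cabinet's y, 75 mm above the table, its middle 35 mm in front (-x) of the grey drawer front, which is 15 mm thick and reaches 104 mm above the table. Moves with the drawer.
- tape: Bystander: roll of mint tape lying flat behind the shelf and crate, 90 mm diameter, 40 mm high. Origin: centre of its underside.
- mallet: Bystander: hammer lying behind the shelf and crate. Origin: underside, mid-length.
Not all that is in view belongs to the job. What is shaped like the mint_b but purple or yellow is not meant.

How it is judged:
By the outcome, as a careful person would: the job done as asked, in the order asked, and still so for the second after the job is handed in, with the robot touching nothing.
Of mint_a, mint_b, mint_c only 2 to 3 are there at a start; the rules pass over those that are not, and their reading is None.
Of orange_a, orange_b only 1 to 2 are there at a start; the rules pass over those that are not, and their reading is None.
At some moment in a run one of mint_a, mint_b, mint_c, orange_a, orange_b, orange_c may be knocked a few centimetres aside while the robot is not near it.
It also fails if it takes over 210 s, if anything falls off the work surface, if the arm or the gripper's body presses on something with over 40 N, if the wrist force passes 120 N, or if a joint passes its speed limit or range.

### The arm

A 6-joint arm with a two-finger parallel gripper is mounted at the origin on the work surface. World frame = base frame: x ahead of the robot, y to its left, z up, the work surface at z = 0. Lengths are in m, angles in rad, forces in N, time in s.
With the tool pointing down it reaches from about 0.4 to 0.825 m from the base axis. Payload 7 kg.
Tool frame: the origin (TCP) lies at the very end of the fingers, on their centre line; the grasp point (between the pads) lies 19 mm behind it (arm.grasp_offset is the distance from the TCP to the grasp point, in m); z points along the fingers, y is the line along which they close (so a half turn about z gives the same grasp; the last joint's range is limited). The gripper opens to 88 mm and grips with 3 to 60 N. Pads are 19 mm wide; open, the fingers measure 130 mm over their backs; the gripper's body (78 mm by 193 mm) begins 47 mm behind the grasp point.
Start: joints at [1.631, 0.359, 0.012, 0, -1.224, -0.288], TCP at [0.152, 0.658, 0.227] pointing down, gripper open.
Joint ranges: [-3.07, 3.07], [-1.43, 2.12], [-1.02, 1.25], [-3.03, 1.67], [-3.05, -0], [-3.03, 3.03]. Speed limits (rad/s): [2.39, 2.39, 3.01, 3.14, 3.14, 3.14].

### API

Orientations are given as [roll, pitch, yaw] about the fixed x, y, z axes, in that order (R = Rz(yaw) Ry(pitch) Rx(roll)).
In Python, from station import get_state, cams, arm, nets gives the robot as it stands.
- The arm moves only by the shell command python3 -m creep 'ROWS' [FORCE]. ROWS is a JSON object of lists of equal length, an entry for each row: "translation": the shift along the world's x, y, z in mm, a list of three; "spin": the turn about the world's z in rad; "gripper": the opening, from 0 (shut) to 1 (fully open). In form: {"translation": [[dx, dy, dz], ...], "spin": [spin, ...], "gripper": [gripper, ...]}. A call has 1 to 8 rows; each row shifts and turns the commanded pose from where the row before left it; what a row does not reach is not made up. A row lasts 1/10 s, in which the tool goes at most 50 mm and 8.59 degrees, less where a joint would pass 70% of its speed; a pose out of reach is approached as far as the arm can. A call is refused whole if a number of a shift passes 50 or a number of a turn 0.15, either way. A call with a gripper value outside its range is refused whole. The fingers move at their own pace and stop on an object; FORCE is the grip in N (left out, the last holds). Time passes only in rows, so rows that do not move let the fingers close. It gives the time, the measured TCP pose, the force, the opening and the grip force at its end, in the units of the state.
- get_state(): the state, without advancing time (a new reading comes with each control period).
- cams.grab_frame(name): name is "scene" or "top" or "wrist"; returns a dict with "img" (400x640x3 uint8, red, green, blue), "mtx" (3x3 intrinsics, pixels), "R" (3x3) and "t" (3): a world point X has camera coordinates R X + t. Camera axes: x right, y down, z forward; pixel columns grow to the right and rows downward; lengths in m; the calibration is good to about 2 mm. A picture is of the moment at which its call begins. There is no depth.
- arm.job_done(): hands the job in; it is judged then, once.
Trained networks look in the newest picture that a camera, given by its name, has taken for a name from the list of things; names that differ only in an ending like _2 or _b are one class to them, and where a whole thing is asked for, a point or a joint stands for the part that bears it (a point fixed in the world has none). Each returns a list of dicts, best first, with "confidence" (0 to 1); they miss things now and then, are a little off and sometimes report something else, mostly with a low value. They report only what shows in the picture. A call takes as long as a camera call. They do not tell look-alikes from the thing itself.
- nets.search_frame(camera, label): "centre" ([x, y, z] in m, in world coordinates, good to about 4 mm: the middle of the surface that is visible of it).
- nets.pinpoint(camera, label): "centre" ([x, y, z] in m, in world coordinates, good to about 4 mm: a listed point, or the origin of a listed thing).
The state is a dict: "t": time; "q": joint angles; "qd": joint speeds; "joint_efforts": joint torques, N m; "eef_pos": TCP position; "ee_rot": TCP orientation; "force": force on the tool from outside, world axes, zero at the start; "moment": the same for the moment, N m; "width": finger opening in m; "gripper_force": force on a finger pad.
Only numpy, scipy, OpenCV 4.12 (cv2) and the standard library are available. Lean on these libraries where they do the work, as an engineer would, in place of code of your own. Each camera call takes 0.05 s, during which the arm holds its last target. There are 200 camera calls.

## Working session

There is one attempt and no reset: what is moved stays moved. The work goes in short steps, Python scripts to look and compute and a shell command to move; the robot and the scene stay as the last step left them, time stands still between calls to the robot, and variables do not carry over. Pictures are saved under pics/ and viewed, at most 16 in all, crops included, and the job is handed in when it is done.

```bash
ls; mkdir -p pics; cat > h.py <<'E'
import numpy as np, cv2
from station import get_state, cams, arm, nets
def snap(cam,fn):
    f=cams.grab_frame(cam); cv2.imwrite('pics/'+fn,f['img'][:,:,::-1]); return f
def proj(f,X):
    p=f['mtx']@(np.array(f['R'])@np.array(X)+np.array(f['t'])); return p[:2]/p[2]
def ray(f,u,v,z):
    R=np.array(f['R']);t=np.array(f['t']);d=R.T@np.linalg.inv(f['mtx'])@np.array([u,v,1.]);c=-R.T@t
    return c+d*(z-c[2])/d[2]
E
python3 - <<'E'
from h import *
s=get_state();print({k:np.round(v,3).tolist() for k,v in s.items()})
snap('top','a.png');snap('scene','b.png')
for l in ['mint_a','orange_a','reject_a','blank_a','rack','crate','cabinet','handle','mint1','mint2','mint3','orange1','orange3','tape','mallet']:
    for r in nets.pinpoint('top',l): print(l,np.round(r['centre'],3),round(r['confidence'],2))
E
```

```text
pics
{'t': 0.0, 'q': [1.631, 0.359, 0.011, -0.0, -1.224, -0.288], 'qd': [0.001, 0.0, -0.001, -0.001, -0.002, 0.0], 'joint_efforts': [0.0, -58.27, 29.307, 6.997, 0.007, -0.0], 'eef_pos': [0.152, 0.657, 0.226], 'ee_rot': [3.14, -0.0, -0.228], 'force': [-0.584, -0.681, 0.341], 'moment': [-0.015, 0.014, 0.035], 'gripper_force': 0.0, 'width': 0.087}
mint_a [0.489 0.328 0.063] 0.93
mint_a [0.491 0.254 0.056] 0.81
mint_a [0.485 0.394 0.057] 0.72
mint_a [ 0.545 -0.371  0.017] 0.68
mint_a [ 0.347 -0.452  0.   ] 0.68
mint_a [ 0.472 -0.304  0.021] 0.67
mint_a [ 0.475 -0.376  0.023] 0.63
mint_a [ 0.609 -0.501 -0.003] 0.6
orange_a [0.557 0.4   0.066] 0.9
orange_a [ 0.538 -0.304  0.021] 0.84
orange_a [ 0.527 -0.226  0.015] 0.7
orange_a [0.565 0.255 0.057] 0.66
orange_a [0.56  0.328 0.065] 0.64
orange_a [ 0.585 -0.019  0.002] 0.51
reject_a [ 0.461 -0.235  0.023] 0.82
reject_a [0.455 0.121 0.003] 0.81
reject_a [ 0.453 -0.014  0.003] 0.67
blank_a [0.511 0.054 0.002] 0.83
blank_a [0.588 0.119 0.007] 0.76
blank_a [ 0.536 -0.305  0.018] 0.22
rack [0.526 0.327 0.   ] 0.79
rack [ 0.738  0.284 -0.001] 0.72
[... 800 characters left out ...]
45 -0.371  0.017] 0.68
mint3 [ 0.347 -0.452  0.   ] 0.68
mint3 [ 0.472 -0.304  0.021] 0.67
mint3 [ 0.475 -0.376  0.023] 0.63
mint3 [ 0.609 -0.501 -0.003] 0.6
orange1 [0.557 0.4   0.066] 0.9
orange1 [ 0.538 -0.304  0.021] 0.84
orange1 [ 0.527 -0.226  0.015] 0.7
orange1 [0.565 0.255 0.057] 0.66
orange1 [0.56  0.328 0.065] 0.64
orange1 [ 0.585 -0.019  0.002] 0.51
orange3 [0.557 0.4   0.066] 0.9
orange3 [ 0.538 -0.304  0.021] 0.84
orange3 [ 0.527 -0.226  0.015] 0.7
orange3 [0.565 0.255 0.057] 0.66
orange3 [0.56  0.328 0.065] 0.64
orange3 [ 0.585 -0.019  0.002] 0.51
tape [ 0.748  0.13  -0.003] 0.87
tape [0.516 0.054 0.004] 0.29
mallet [ 0.739  0.284 -0.001] 0.77
mallet [ 0.582 -0.016  0.   ] 0.31
```

View pics/a.png

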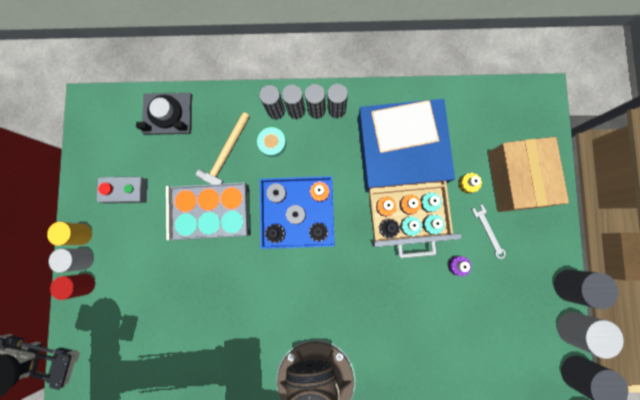

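View pics/b.png

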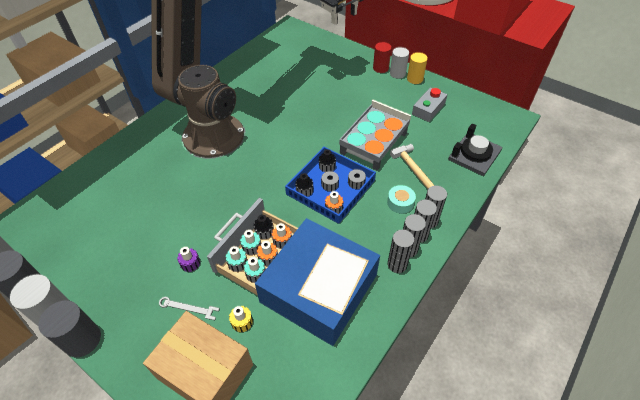

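The top view shows the shelf at px (165–247, 183–240) with its white plate on the left, and the crate at (262–334, 178–247) with its orange core at (319,189). The drawer holds orange at (388,203) and (413,204), mint at (434,200), (411,226) and (434,222), and black at (390,228). Purple, yellow and the other items are decoys. Next I'll refine the positions.

```bash
cat > m.py <<'E'
from h import *
from scipy.optimize import least_squares
def multi(label,n=3,camsl=('top','scene'),z=None):
    pts=[]
    for c in camsl:
        for _ in range(n):
            pts+= [(c,)+tuple(r['centre']) for r in nets.pinpoint(c,label) if r['confidence']>.3]
    cl=[]
    for p in pts:
        for k in cl:
            if np.hypot(*(np.mean([q[1:3] for q in k],0)-p[1:3]))<.025: k.append(p);break
        else: cl.append([p])
    return [(np.round(np.mean([q[1:] for q in k],0),4).tolist(),{c:np.round(np.mean([q[1:3] for q in k if q[0]==c],0),4).tolist() for c in camsl if any(q[0]==c for q in k)},len(k)) for k in cl if len(k)>1]
E
python3 - <<'E'
from m import *
for l in ['mint_a','orange_a','reject_a','blank_a','handle','cabinet','crate','rack']:
    for r in multi(l): print(l,*r)
f=cams.grab_frame('top');hsv=cv2.cvtColor(f['img'],cv2.COLOR_RGB2HSV)
print('cam',np.round(-f['R'].T@f['t'],3))
for nm,lo,hi in [('mint',(75,60,120),(95,255,255)),('orange',(5,130,150),(20,255,255)),('white',(0,0,190),(180,60,255))]:
    n,_,st,c=cv2.connectedComponentsWithStats(cv2.inRange(hsv,lo,hi))
    for i in range(1,n):
        if 8<st[i,4]<900 and 160<c[i][0]<480 and 170<c[i][1]<260:
            print(nm,st[i,4],np.round(c[i],1),[np.round(ray(f,*c[i],z)[:2],4).tolist() for z in ((.06,) if nm!='white' else (.095,.08))])
E
```

```text
mint_a [0.4866, 0.3244, 0.0611] {'top': [0.4887, 0.3276], 'scene': [0.4846, 0.3213]} 6
mint_a [0.4908, 0.2526, 0.0564] {'top': [0.491, 0.2535], 'scene': [0.4906, 0.2516]} 6
mint_a [0.4872, 0.3957, 0.0592] {'top': [0.4852, 0.394], 'scene': [0.4892, 0.3974]} 6
mint_a [0.5449, -0.3688, 0.0181] {'top': [0.545, -0.3709], 'scene': [0.5448, -0.3668]} 6
mint_a [0.345, -0.4526, -0.0006] {'top': [0.3473, -0.4515], 'scene': [0.3427, -0.4536]} 6
mint_a [0.4706, -0.305, 0.0193] {'top': [0.4723, -0.3042], 'scene': [0.4689, -0.3058]} 6
mint_a [0.4757, -0.3726, 0.0223] {'top': [0.4752, -0.3765], 'scene': [0.4762, -0.3686]} 6
mint_a [0.6064, -0.5003, -0.0012] {'top': [0.6094, -0.5013], 'scene': [0.6034, -0.4993]} 6
orange_a [0.5575, 0.3999, 0.0622] {'top': [0.5572, 0.3998], 'scene': [0.5578, 0.4]} 6
orange_a [0.5357, -0.3047, 0.021] {'top': [0.5378, -0.3045], 'scene': [0.5336, -0.3049]} 6
orange_a [0.5313, -0.2278, 0.0182] {'top': [0.5266, -0.2261], 'scene': [0.536, -0.2295]} 6
orange_a [0.565, 0.2574, 0.0591] {'top': [0.5647, 0.2553], 'scene': [0.5653, 0.2596]} 6
orange_a [0.5616, 0.3295, 0.0616] {'
[... 2354 characters left out ...]
 -0.3679], [0.5463, -0.3718]]
white 464 [223.8 221.2] [[0.4897, 0.2693], [0.4906, 0.2735]]
white 66 [412.9 202.8] [[0.5372, -0.3009], [0.5387, -0.304]]
white 66 [388.  204.8] [[0.532, -0.226], [0.5335, -0.2281]]
white 118 [176.4 220.7] [[0.4932, 0.4136], [0.4941, 0.4196]]
white 92 [197.3 212.7] [[0.5164, 0.3505], [0.5176, 0.3558]]
white 193 [294.8 213.9] [[0.5085, 0.0546], [0.5097, 0.056]]
white 102 [438.6 223. ] [[0.4754, -0.3746], [0.4762, -0.3786]]
white 20 [416.2 218. ] [[0.4911, -0.3087], [0.492, -0.3119]]
white 74 [414.1 225.1] [[0.47, -0.3017], [0.4707, -0.3048]]
white 11 [418.6 232.1] [[0.4492, -0.3142], [0.4496, -0.3175]]
white 445 [416.9 244.4] [[0.413, -0.3075], [0.4129, -0.3107]]
```

```bash
python3 -m creep '{"translation": [[24,-37.5,0],[24,-37.5,0],[24,-37.5,0],[24,-37.5,0],[24,-37.5,0],[24,-37.5,0],[24,-37.5,0],[24,-37.5,0]], "spin": [0.1,0.1,0.078,0,0,0,0,0], "gripper": [0.5,0.5,0.5,0.5,0.5,0.5,0.5,0.5]}' 25
python3 -m creep '{"translation": [[24,-37.5,0],[24,-37.5,0],[24,-37.5,0],[24,-37.5,0],[24,-37.5,0],[24,-37.5,0],[24,-37.5,0],[24,-37.5,0]], "spin": [0,0,0,0,0,0,0,0], "gripper": [0.5,0.5,0.5,0.5,0.5,0.5,0.5,0.5]}'
python3 -m creep '{"translation": [[24,-37.5,0],[24,-37.5,0],[0,0,0],[0,0,0]], "spin": [0,0,0,0], "gripper": [0.5,0.5,0.5,0.5]}'
python3 - <<'E'
from h import *
f=snap('wrist','w1.png')
print(get_state()['eef_pos'],-f['R'].T@f['t'])
for c in ('wrist','top','scene'):
  for r in nets.pinpoint(c,'orange_c'):
    if abs(r['centre'][1])<.1: print(c,np.round(r['centre'],4),r['confidence'])
print(proj(f,[.583,-.019,.08]))
E
```

```text
t: 4.1
eef_pos: [0.3451, 0.356, 0.2269]
ee_rot: [-3.141, -0.0, 0.051]
force: [1.3, 0.7, 0.8]
width: 0.0437
gripper_force: 0.0
t: 4.9
eef_pos: [0.5373, 0.0558, 0.2269]
ee_rot: [-3.141, -0.001, 0.05]
force: [0.7, 0.4, 0.2]
width: 0.0436
gripper_force: 0.0
t: 5.3
eef_pos: [0.5845, -0.0186, 0.226]
ee_rot: [3.142, 0.001, 0.048]
force: [-0.5, -0.2, 0.2]
width: 0.0437
gripper_force: 0.0
[ 0.58421596 -0.01774174  0.22625423] [ 0.65576913 -0.0158773   0.38420344]
wrist [ 0.5851 -0.0212  0.009 ] 0.69
wrist [0.5098 0.0557 0.0064] 0.69
top [ 0.5813 -0.0191 -0.0008] 0.62
scene [ 0.5834 -0.0203  0.0042] 0.82
[319.52631038 183.64236053]
```

View pics/w1.png

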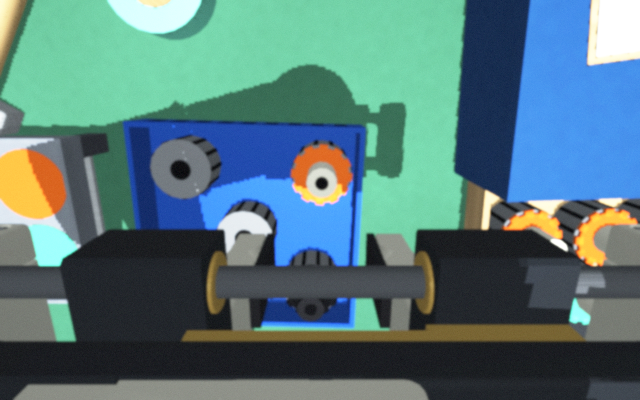

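The wrist view shows the orange hub top at about px (321,183), where the estimate projects to (319.5,184), so I'll grasp now.

```bash
python3 -m creep '{"translation": [[-1,-1,-40],[0,0,-40],[0,0,-40],[0,0,-34],[0,0,-20],[0,0,0],[0,0,0],[0,0,0]], "spin": [0,0,0,0,0,0,0,0], "gripper": [0.5,0.5,0.5,0.5,0.5,0.5,0.5,0.2]}' 30
python3 -m creep '{"translation": [[0,0,0],[0,0,0],[0,0,0],[0,0,0]], "spin": [0,0,0,0], "gripper": [0.2,0.2,0.2,0.2]}'
```

```text
t: 6.3
eef_pos: [0.5846, -0.0177, 0.0544]
ee_rot: [-3.141, -0.003, 0.051]
force: [0.1, 1.0, -0.1]
width: 0.04
gripper_force: 0.0
t: 6.7
eef_pos: [0.5844, -0.0186, 0.0539]
ee_rot: [-3.142, -0.002, 0.05]
force: [-0.9, -1.1, 7.5]
width: 0.0274
gripper_force: 29.9
```

```bash
python3 -m creep '{"translation": [[0,0,30],[0,0,45],[0,0,45],[0,0,48],[-2.7,42,0],[-2.7,42,0],[-2.7,42,0],[-2.7,42,0]], "spin": [0,0,0,0,0,0,0,0], "gripper": [0.2,0.2,0.2,0.2,0.2,0.2,0.2,0.2]}'
python3 -m creep '{"translation": [[-2.7,42,0],[-2.7,42,0],[-2.7,42,0],[-2.7,42,0],[-2.7,42,0],[-2.7,42,0],[0,0,0],[0,0,0]], "spin": [0,0,0,0,0,0,0,0], "gripper": [0.2,0.2,0.2,0.2,0.2,0.2,0.2,0.2]}'
```

```text
t: 7.5
eef_pos: [0.5715, 0.1509, 0.2201]
ee_rot: [-3.141, 0.001, 0.049]
force: [0.0, -0.7, -4.3]
width: 0.0275
gripper_force: 29.9
t: 8.3
eef_pos: [0.5553, 0.4022, 0.2188]
ee_rot: [3.14, 0.002, 0.052]
force: [-0.5, -0.0, -4.7]
width: 0.0274
gripper_force: 30.0
```

```bash
python3 - <<'E'
from h import *
print(get_state()['eef_pos'],get_state()['force'])
f=snap('wrist','w2.png')
for p in ([.5578,.401,.06],[.5614,.3297,.06],[.4875,.326,.06]): print(proj(f,p))
E
```

```text
[0.55527413 0.40224146 0.21884083] [-0.50529901 -0.02856117 -4.72461046]
[320.43854738 175.86860076]
[397.95137377 175.83504444]
[393.42088505 249.92202094]
```

View pics/w2.png

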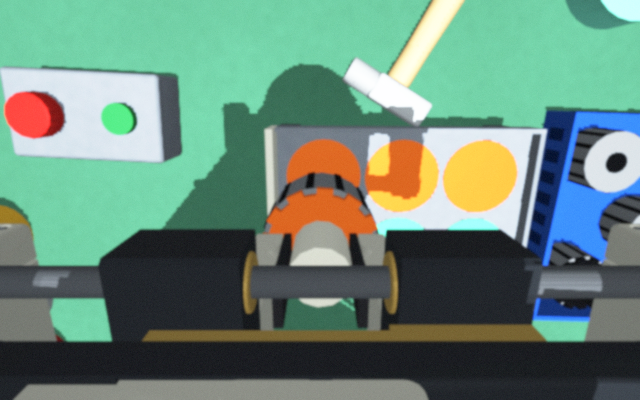

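The core is held. The discs o2 and o3 show at about px (402,175) and (480,175), where I predicted (398,176). I'll measure them.

```bash
python3 - <<'E'
from h import *
f=cams.grab_frame('wrist');print(np.round(get_state()['eef_pos'],4))
hsv=cv2.cvtColor(f['img'],cv2.COLOR_RGB2HSV)
m=cv2.inRange(hsv,(5,130,60),(25,255,255)); 
for lo,hi in ((365,440),(441,520)):
  mm=m.copy(); mm[:,:lo]=0;mm[:,hi:]=0;mm[225:]=0
  cs=max(cv2.findContours(mm,0,1)[0],key=cv2.contourArea)
  (u,v),(a,b),_=cv2.fitEllipse(cs);print(u,v,a,b,np.round(ray(f,u,v,.06),4))
for l in ('orange_a','mint_a'):
  for r in nets.pinpoint('wrist',l): print(l,np.round(r['centre'],4))
E
```

```text
[0.556  0.4007 0.2198]
399.91510009765625 175.44676208496094 68.20372009277344 72.85706329345703 [0.5621 0.3269 0.06  ]
478.1823425292969 175.98941040039062 65.77767181396484 74.70903778076172 [0.5652 0.2547 0.06  ]
orange_a [0.5664 0.2565 0.057 ]
orange_a [0.5554 0.3988 0.0614]
orange_a [0.5628 0.3324 0.0584]
orange_a [0.557  0.4019 0.1729]
mint_a [0.5247 0.3228 0.0013]
```

```bash
python3 -m creep '{"translation": [[2,-1,-35],[0,0,-35],[0,0,-25],[0,0,-10],[0,0,-3],[0,0,-2],[0,0,0],[0,0,0]], "spin": [0,0,0,0,0,0,0,0], "gripper": [0.2,0.2,0.2,0.2,0.2,0.2,0.2,0.2]}'
```

```text
t: 9.3
eef_pos: [0.559, 0.401, 0.112]
ee_rot: [-3.14, -0.002, 0.05]
force: [-0.2, 0.1, -4.4]
width: 0.0274
gripper_force: 30.0
```

```bash
python3 -m creep '{"translation": [[-0.5,0,-1.5],[0,0,-1],[0,0,0],[0,0,0]], "spin": [0,0,0,0], "gripper": [0.2,0.2,0.2,0.2]}'
```

```text
t: 9.7
eef_pos: [0.5582, 0.4008, 0.109]
ee_rot: [-3.141, -0.001, 0.05]
force: [-2.5, -0.9, 4.3]
width: 0.0275
gripper_force: 30.0
```

```bash
python3 -m creep '{"translation": [[0,0,0],[0,0,0],[0,0,0],[0,0,30],[0,0,40],[0,0,40],[-6.3,-42.3,0],[-6.3,-42.3,0]], "spin": [0,0,0,0,0,0,0,0], "gripper": [0.5,0.5,0.5,0.5,0.5,0.5,0.5,0.5]}'
python3 -m creep '{"translation": [[-6.3,-42.3,0],[-6.3,-42.3,0],[-6.3,-42.3,0],[-6.3,-42.3,0],[-6.3,-42.3,0],[-6.3,-42.3,0],[-6.3,-42.3,0],[-6.3,-42.3,0]], "spin": [0,0,0,0,0,0,0,0], "gripper": [0.5,0.5,0.5,0.5,0.5,0.5,0.5,0.5]}'
python3 -m creep '{"translation": [[-6.3,-42.3,0],[-6.3,-42.3,0],[-6.3,-42.3,0],[-6.3,-42.3,0],[-6.3,-42.3,0],[0,0,0],[0,0,0]], "spin": [0,0,0,0,0,0,0], "gripper": [0.5,0.5,0.5,0.5,0.5,0.5,0.5]}'
python3 - <<'E'
from h import *
f=snap('wrist','w3.png'); snap('top','t3.png')
print(np.round(get_state()['eef_pos'],4))
for c in ('wrist','top','scene'):
 for l in ('reject_a','orange_a','mint_a'):
  for r in nets.pinpoint(c,l):
    if r['confidence']>.3:print(c,l,np.round(r['centre'],4),round(r['confidence'],2))
print(proj(f,[.463,-.234,.095]))
E
```

```text
t: 10.5
eef_pos: [0.5456, 0.3163, 0.2191]
ee_rot: [-3.14, -0.002, 0.052]
force: [0.4, -0.4, -0.1]
width: 0.0439
gripper_force: 0.0
t: 11.3
eef_pos: [0.4945, -0.024, 0.2184]
ee_rot: [-3.141, -0.001, 0.051]
force: [0.7, -0.7, 0.9]
width: 0.044
gripper_force: 0.0
t: 12.0
eef_pos: [0.4631, -0.235, 0.2179]
ee_rot: [-3.142, 0.0, 0.048]
force: [1.0, 0.3, -0.5]
width: 0.0438
gripper_force: 0.0
[ 0.4635 -0.2336  0.218 ]
wrist reject_a [ 0.4633 -0.2353  0.0228] 0.92
wrist orange_a [ 0.5379 -0.3037  0.0205] 0.84
wrist orange_a [ 0.5294 -0.2296  0.0164] 0.71
wrist mint_a [ 0.5416 -0.3656  0.0246] 0.9
wrist mint_a [ 0.4718 -0.3046  0.0148] 0.81
wrist mint_a [ 0.4791 -0.3683  0.0175] 0.8
wrist mint_a [ 0.6052 -0.4996 -0.0015] 0.78
top reject_a [0.455  0.1228 0.0012] 0.79
top orange_a [0.5571 0.4037 0.0581] 0.94
top orange_a [0.5628 0.3266 0.0607] 0.85
top orange_a [0.5635 0.2592 0.0593] 0.78
top orange_a [0.5593 0.4026 0.0632] 0.75
top mint_a [ 0.3477 -0.4512 -0.0014] 0.93
top mint_a [0.4908 0.327  0.0637] 0.92
top mint_a [0.4876 0.2554 0.0595] 0.69
top mint_a [0.5856 0.1189 0.0098] 0.67
top mint_
[... 156 characters left out ...]
19] 0.56
scene reject_a [ 0.538  -0.226   0.0178] 0.55
scene orange_a [ 0.536  -0.2295  0.0209] 0.88
scene orange_a [ 0.5336 -0.3049  0.021 ] 0.82
scene orange_a [ 0.5834 -0.0203  0.0042] 0.82
scene orange_a [0.5653 0.2596 0.0613] 0.8
scene orange_a [0.5637 0.3308 0.0584] 0.76
scene orange_a [0.5578 0.4    0.058 ] 0.71
scene mint_a [ 0.4689 -0.3058  0.0177] 0.92
scene mint_a [ 0.4762 -0.3686  0.0219] 0.85
scene mint_a [0.4906 0.2516 0.0571] 0.74
scene mint_a [0.4846 0.3213 0.059 ] 0.69
scene mint_a [ 0.3427 -0.4536 -0.0014] 0.68
scene mint_a [0.4892 0.3974 0.0612] 0.65
scene mint_a [ 6.034e-01 -4.993e-01  4.000e-04] 0.65
scene mint_a [ 0.5448 -0.3668  0.0191] 0.55
[317.93791483 188.47135095]
```

View pics/w3.png

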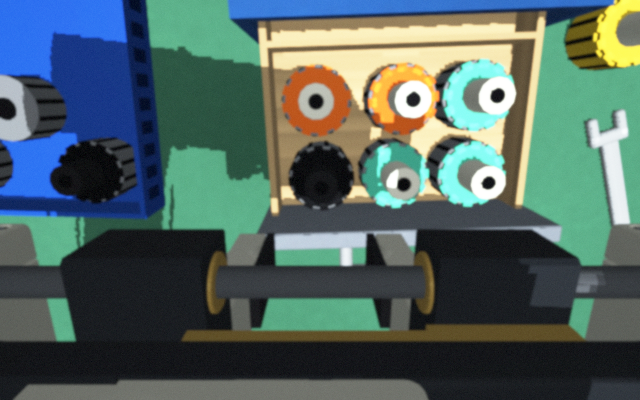

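All six drawer cores are unmoved. The black hub top is at px (320,187) against a predicted (318,188). The other hub tops are at (316,101), (413,98), (497,95), (404,183) and (488,181). I'll grasp the black core.

```bash
python3 - <<'E'
from h import *
f=cams.grab_frame('wrist')
for p in ((320,187),(316,101),(413,98),(497,95),(404,183),(488,181)): print(np.round(ray(f,*p,.095),4))
E
python3 -m creep '{"translation": [[0,-1,-40],[0,0,-40],[0,0,-35],[0,0,-20],[0,0,-14],[0,0,0],[0,0,0],[0,0,0]], "spin": [0,0,0,0,0,0,0,0], "gripper": [0.5,0.5,0.5,0.5,0.5,0.5,0.2,0.2]}'
python3 -m creep '{"translation": [[0,0,0],[0,0,0],[0,0,0],[0,0,0]], "spin": [0,0,0,0], "gripper": [0.2,0.2,0.2,0.2]}'
```

```text
[ 0.4649 -0.2342  0.095 ]
[ 0.533  -0.2278  0.095 ]
[ 0.539  -0.3023  0.095 ]
[ 0.5444 -0.3666  0.095 ]
[ 0.4717 -0.303   0.095 ]
[ 0.4768 -0.3716  0.095 ]
t: 13.4
eef_pos: [0.4642, -0.2351, 0.0701]
ee_rot: [3.141, -0.002, 0.05]
force: [-1.0, 0.2, -0.8]
width: 0.0329
gripper_force: 0.0
t: 13.8
eef_pos: [0.4643, -0.2353, 0.07]
ee_rot: [3.141, -0.002, 0.051]
force: [-0.0, -1.8, 6.3]
width: 0.0271
gripper_force: 30.0
```

```bash
python3 -m creep '{"translation": [[0,0,30],[0,0,40],[0,0,40],[0,0,40],[20,36,0],[20,36,0],[20,36,0],[20,36,0]], "spin": [0,0,0,0,0,0,0,0], "gripper": [0.2,0.2,0.2,0.2,0.2,0.2,0.2,0.2]}'
python3 -m creep '{"translation": [[20,36,0],[20,37,0],[0,0,0],[0,0,0]], "spin": [0,0,0,0], "gripper": [0.2,0.2,0.2,0.2]}'
python3 - <<'E'
from h import *
f=cams.grab_frame('wrist'); cv2.imwrite('pics/w4.png',f['img'][:,:,::-1]); print(get_state()['eef_pos'])
E
```

```text
t: 14.6
eef_pos: [0.5428, -0.0893, 0.2181]
ee_rot: [-3.141, 0.002, 0.049]
force: [0.0, -0.6, -3.2]
width: 0.0273
gripper_force: 29.9
t: 15.0
eef_pos: [0.5825, -0.0168, 0.2174]
ee_rot: [-3.141, 0.003, 0.052]
force: [-1.2, 0.9, -4.5]
width: 0.0276
gripper_force: 30.0
[ 0.58235625 -0.01768247  0.21778067]
```

View pics/w4.png

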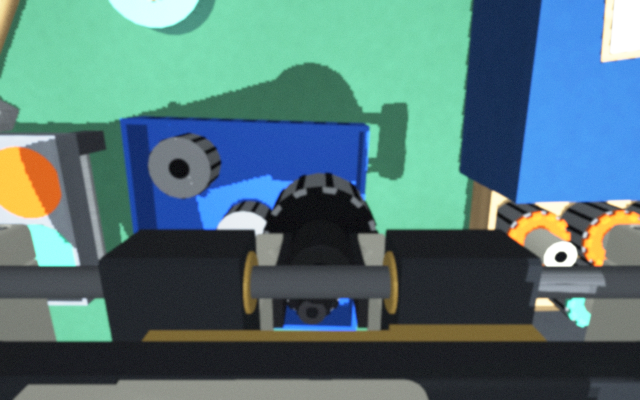

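The black core is held and centred over the vacated corner, which lies hidden behind it near px (320,185). I'll lower it.

```bash
python3 -m creep '{"translation": [[1,0,-40],[0,0,-40],[0,0,-40],[0,0,-25],[0,0,-10],[0,0,-4],[0,0,0],[0,0,0]], "spin": [0,0,0,0,0,0,0,0], "gripper": [0.2,0.2,0.2,0.2,0.2,0.2,0.2,0.2]}'
python3 -m creep '{"translation": [[0,0,-2],[0,0,0],[0,0,0]], "spin": [0,0,0], "gripper": [0.2,0.2,0.2]}'
```

```text
t: 15.85
eef_pos: [0.5855, -0.0179, 0.0616]
ee_rot: [-3.141, -0.003, 0.05]
force: [-0.4, -0.3, -4.4]
width: 0.0274
gripper_force: 30.0
t: 16.15
eef_pos: [0.5847, -0.0179, 0.0586]
ee_rot: [-3.141, -0.001, 0.05]
force: [0.4, -0.3, -4.5]
width: 0.0272
gripper_force: 30.0
```

```bash
python3 -m creep '{"translation": [[0,0,-2],[0,0,-2],[0,0,0],[0,0,0]], "spin": [0,0,0,0], "gripper": [0.2,0.2,0.2,0.2]}'
```

```text
t: 16.55
eef_pos: [0.5846, -0.018, 0.0555]
ee_rot: [3.141, -0.001, 0.051]
force: [-5.2, 1.0, 10.8]
width: 0.027
gripper_force: 30.0
```

```bash
python3 -m creep '{"translation": [[0,0,0],[0,0,0],[0,0,0],[0,0,35],[0,0,45],[0,0,45],[0,0,40],[-10.5,-42,0]], "spin": [0,0,0,0,0,0,0,0], "gripper": [0.5,0.5,0.5,0.5,0.5,0.5,0.5,0.5]}'
python3 -m creep '{"translation": [[-10.5,-42,0],[-10.5,-42,0],[-10.5,-42,0],[-10.5,-42,0],[0,0,0],[0,0,0]], "spin": [0,0,0,0,0,0], "gripper": [0.5,0.5,0.5,0.5,0.5,0.5]}'
cat > look.py <<'E'
from h import *
import sys
s=get_state()['eef_pos']
for c in sys.argv[1].split(','):
 f=cams.grab_frame(c)
 if len(sys.argv)>2: cv2.imwrite('pics/'+c+sys.argv[2]+'.png',f['img'][:,:,::-1])
 for l in ('reject_a','orange_a','mint_a'):
  for r in sorted(nets.pinpoint(c,l),key=lambda r:r['centre'][1]):
    if r['confidence']>.3:print(c,l,np.round(r['centre'],4),round(r['confidence'],2))
print('tcp',np.round(s,4),np.round(get_state()['eef_pos'],4))
E
python3 look.py wrist,scene 5
```

```text
t: 17.35
eef_pos: [0.5785, -0.0576, 0.2256]
ee_rot: [-3.141, -0.011, 0.055]
force: [1.3, -1.1, 0.4]
width: 0.0438
gripper_force: 0.0
t: 17.95
eef_pos: [0.5316, -0.2291, 0.2189]
ee_rot: [-3.142, 0.0, 0.048]
force: [0.1, -0.3, 0.6]
width: 0.0439
gripper_force: 0.0
wrist reject_a [ 0.5871 -0.0193  0.0095] 0.91
wrist reject_a [ 0.4561 -0.0164  0.0021] 0.8
wrist reject_a [0.454  0.122  0.0072] 0.9
wrist orange_a [ 0.5378 -0.3042  0.0227] 0.93
wrist orange_a [ 0.5298 -0.2282  0.0208] 0.56
wrist mint_a [ 0.605  -0.4955 -0.0008] 0.75
wrist mint_a [ 0.5422 -0.3681  0.0238] 0.55
wrist mint_a [ 0.4797 -0.3678  0.0157] 0.57
wrist mint_a [ 0.4712 -0.3069  0.0146] 0.69
scene reject_a [ 0.7174 -0.2867 -0.0008] 0.52
scene reject_a [ 0.5835 -0.0178  0.0047] 0.73
scene reject_a [ 0.4545 -0.0145  0.0042] 0.53
scene reject_a [0.4525 0.1256 0.0049] 0.83
scene orange_a [ 0.5369 -0.2995  0.0195] 0.89
scene orange_a [ 0.5345 -0.2285  0.0201] 0.62
scene orange_a [0.5662 0.2582 0.0641] 0.58
scene orange_a [0.5654 0.3308 0.053 ] 0.56
scene orange_a [0.5601 0.3957 0.0568] 0.65
scene orange_a [0.5557 0.4015 0.0586] 0.65
scene mint_a [ 0.6022 -0.4991  0.0022] 0.6
scene mint_a [ 0.3455 -0.4567  0.0009] 0.92
scene mint_a [ 0.5467 -0.37    0.0202] 0.66
scene mint_a [ 0.4737 -0.369   0.0209] 0.8
scene mint_a [ 0.4712 -0.307   0.02  ] 0.87
scene mint_a [ 7.169e-01 -2.865e-01  2.000e-04] 0.33
scene mint_a [0.7515 0.1339 0.0018] 0.43
scene mint_a [0.4906 0.2513 0.0578] 0.65
scene mint_a [0.4869 0.3199 0.0596] 0.66
scene mint_a [0.4869 0.3975 0.0629] 0.62
tcp [ 0.5316 -0.2291  0.2189] [ 0.5322 -0.2272  0.2191]
```

```bash
python3 -m creep '{"translation": [[0,0,-40],[0,0,-40],[0,0,-35],[0,0,-20],[0,0,-15],[0,0,0],[0,0,0],[0,0,0]], "spin": [0,0,0,0,0,0,0,0], "gripper": [0.5,0.5,0.5,0.5,0.5,0.5,0.2,0.2]}'
python3 -m creep '{"translation": [[0,0,0],[0,0,0],[0,0,0],[0,0,0]], "spin": [0,0,0,0], "gripper": [0.2,0.2,0.2,0.2]}'
```

```text
t: 19.15
eef_pos: [0.5329, -0.228, 0.0702]
ee_rot: [3.141, -0.002, 0.051]
force: [0.5, 0.1, 0.4]
width: 0.0331
gripper_force: 0.0
t: 19.55
eef_pos: [0.5328, -0.2283, 0.0702]
ee_rot: [3.141, -0.002, 0.051]
force: [0.1, -1.5, 6.2]
width: 0.0274
gripper_force: 30.0
```

```bash
python3 -m creep '{"translation": [[0,0,30],[0,0,40],[0,0,40],[0,0,40],[2.2,42.8,0],[2.2,42.8,0],[2.2,42.8,0],[2.2,42.8,0]], "spin": [0,0,0,0,0,0,0,0], "gripper": [0.2,0.2,0.2,0.2,0.2,0.2,0.2,0.2]}'
python3 -m creep '{"translation": [[2.2,42.8,0],[2.2,42.8,0],[2.2,42.8,0],[2.2,42.8,0],[2.2,42.8,0],[2.2,42.8,0],[2.2,42.8,0],[2.2,42.8,0]], "spin": [0,0,0,0,0,0,0,0], "gripper": [0.2,0.2,0.2,0.2,0.2,0.2,0.2,0.2]}'
python3 -m creep '{"translation": [[2.2,42.8,0],[0,0,0],[0,0,0]], "spin": [0,0,0], "gripper": [0.2,0.2,0.2]}'
python3 look.py wrist 6 | grep -v reject
```

```text
t: 20.35
eef_pos: [0.5394, -0.0551, 0.2181]
ee_rot: [-3.141, 0.002, 0.049]
force: [0.8, -0.2, -4.6]
width: 0.0273
gripper_force: 30.0
t: 21.15
eef_pos: [0.557, 0.287, 0.2178]
ee_rot: [3.141, 0.003, 0.05]
force: [-0.1, -0.5, -3.7]
width: 0.0276
gripper_force: 30.0
t: 21.45
eef_pos: [0.5592, 0.329, 0.217]
ee_rot: [3.14, 0.003, 0.052]
force: [0.1, -0.3, -4.8]
width: 0.027
gripper_force: 30.0
wrist orange_a [0.5681 0.2561 0.0579] 0.92
wrist orange_a [0.5544 0.3304 0.164 ] 0.74
wrist orange_a [0.5624 0.331  0.0593] 0.85
wrist orange_a [0.5589 0.4007 0.0654] 0.89
tcp [0.5592 0.329  0.217 ] [0.5603 0.3273 0.2189]
```

View pics/wrist6.png

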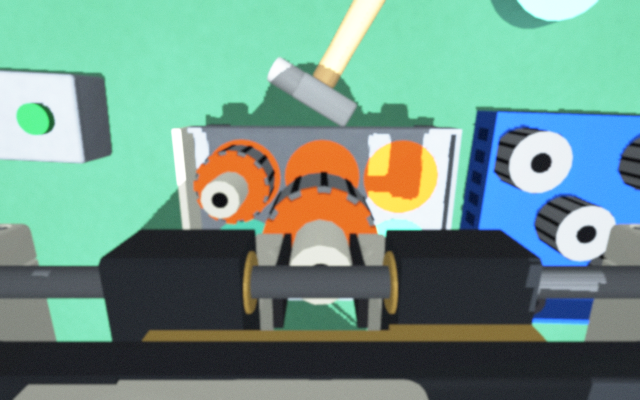

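The first orange core stands on disc 1 at px (237,182). Disc 2 at (322,175) lies ahead of the held core.

```bash
python3 -m creep '{"translation": [[1,0,-35],[0,0,-35],[0,0,-25],[0,0,-10],[0,0,-3],[0,0,-1],[0,0,0],[0,0,0]], "spin": [0,0,0,0,0,0,0,0], "gripper": [0.2,0.2,0.2,0.2,0.2,0.2,0.2,0.2]}'
python3 -m creep '{"translation": [[0,0,-1.5],[0,0,0],[0,0,0]], "spin": [0,0,0], "gripper": [0.2,0.2,0.2]}'
```

```text
t: 22.45
eef_pos: [0.5621, 0.3288, 0.1113]
ee_rot: [-3.14, -0.001, 0.05]
force: [1.2, 0.7, -5.1]
width: 0.0273
gripper_force: 30.0
t: 22.75
eef_pos: [0.562, 0.329, 0.1106]
ee_rot: [-3.14, -0.002, 0.051]
force: [-5.0, -0.4, 5.9]
width: 0.0273
gripper_force: 30.0
```

```bash
python3 -m creep '{"translation": [[0,0,0],[0,0,0],[0,0,0],[0,0,30],[0,0,40],[0,0,40],[-1.6,-42.1,0],[-1.6,-42.1,0]], "spin": [0,0,0,0,0,0,0,0], "gripper": [0.5,0.5,0.5,0.5,0.5,0.5,0.5,0.5]}'
python3 -m creep '{"translation": [[-1.6,-42.1,0],[-1.6,-42.1,0],[-1.6,-42.1,0],[-1.6,-42.1,0],[-1.6,-42.1,0],[-1.6,-42.1,0],[-1.6,-42.1,0],[-1.6,-42.1,0]], "spin": [0,0,0,0,0,0,0,0], "gripper": [0.5,0.5,0.5,0.5,0.5,0.5,0.5,0.5]}'
python3 -m creep '{"translation": [[-1.6,-42.1,0],[-1.6,-42.1,0],[-1.6,-42.1,0],[-1.6,-42.1,0],[-1.6,-42.1,0],[0,0,0],[0,0,0]], "spin": [0,0,0,0,0,0,0], "gripper": [0.5,0.5,0.5,0.5,0.5,0.5,0.5]}'
python3 look.py wrist,scene 7
```

```text
t: 23.55
eef_pos: [0.5588, 0.2446, 0.2199]
ee_rot: [-3.14, -0.002, 0.052]
force: [0.8, -0.5, -0.1]
width: 0.0437
gripper_force: 0.0
t: 24.35
eef_pos: [0.5454, -0.0943, 0.2189]
ee_rot: [3.142, -0.001, 0.05]
force: [1.9, 0.3, 0.1]
width: 0.0435
gripper_force: 0.0
t: 25.05
eef_pos: [0.5372, -0.3042, 0.2181]
ee_rot: [-3.141, 0.001, 0.048]
force: [-0.6, 0.4, 0.7]
width: 0.0437
gripper_force: 0.0
wrist reject_a [ 0.5858 -0.0201  0.0086] 0.96
wrist reject_a [ 0.4582 -0.0165  0.0075] 0.65
wrist orange_a [ 0.5397 -0.3048  0.0225] 0.86
wrist mint_a [ 0.6097 -0.5004 -0.0014] 0.61
wrist mint_a [ 0.4789 -0.368   0.0164] 0.9
wrist mint_a [ 0.5423 -0.3675  0.0206] 0.64
wrist mint_a [ 0.4684 -0.3067  0.0169] 0.68
scene reject_a [ 0.468  -0.3054  0.0179] 0.57
scene reject_a [ 0.579  -0.0167  0.0019] 0.58
scene reject_a [ 0.4546 -0.0165  0.0047] 0.66
scene reject_a [0.4524 0.1248 0.0055] 0.67
scene orange_a [ 0.5351 -0.3034  0.017 ] 0.74
scene orange_a [0.5692 0.2554 0.0629] 0.56
scene orange_a [0.5631 0.3302 0.0557] 0.95
scene orange_a [0.5645 0.3317 0.0559] 0.64
scene orange_a [0.556  0.3984 0.0567] 0.96
scene orange_a [0.5571 0.4001 0.0595] 0.7
scene mint_a [ 0.6055 -0.5     0.0026] 0.7
scene mint_a [ 3.458e-01 -4.536e-01 -3.000e-04] 0.72
scene mint_a [ 0.5446 -0.3712  0.0181] 0.72
scene mint_a [ 0.4764 -0.369   0.023 ] 0.59
scene mint_a [ 0.4687 -0.3029  0.019 ] 0.85
scene mint_a [0.4915 0.2485 0.061 ] 0.93
scene mint_a [0.4844 0.3176 0.062 ] 0.75
scene mint_a [0.4895 0.3984 0.0578] 0.65
tcp [ 0.5372 -0.3042  0.2181] [ 0.5379 -0.3023  0.2188]
```

```bash
python3 -m creep '{"translation": [[0,0,-40],[0,0,-40],[0,0,-35],[0,0,-20],[0,0,-14],[0,0,0],[0,0,0],[0,0,0]], "spin": [0,0,0,0,0,0,0,0], "gripper": [0.46,0.46,0.46,0.46,0.46,0.46,0.2,0.2]}'
python3 -m creep '{"translation": [[0,0,0],[0,0,0],[0,0,0],[0,0,0]], "spin": [0,0,0,0], "gripper": [0.2,0.2,0.2,0.2]}'
```

```text
t: 26.25
eef_pos: [0.5386, -0.3033, 0.0711]
ee_rot: [3.141, -0.002, 0.051]
force: [-1.1, -0.1, 0.6]
width: 0.0295
gripper_force: 0.0
t: 26.65
eef_pos: [0.5386, -0.3033, 0.0711]
ee_rot: [3.141, -0.002, 0.051]
force: [0.1, 2.0, 6.4]
width: 0.0276
gripper_force: 30.0
```

```bash
python3 -m creep '{"translation": [[0,0,30],[0,0,40],[0,0,40],[0,0,40],[2,43,0],[2,43,0],[2,43,0],[2,43,0]], "spin": [0,0,0,0,0,0,0,0], "gripper": [0.2,0.2,0.2,0.2,0.2,0.2,0.2,0.2]}'
python3 -m creep '{"translation": [[2,43,0],[2,43,0],[2,43,0],[2,43,0],[2,43,0],[2,43,0],[2,43,0],[2,43,0]], "spin": [0,0,0,0,0,0,0,0], "gripper": [0.2,0.2,0.2,0.2,0.2,0.2,0.2,0.2]}'
python3 -m creep '{"translation": [[2,43,0],[0,0,0],[0,0,0],[1,0,-35],[0,0,-35],[0,0,-25],[0,0,-9],[0,0,0]], "spin": [0,0,0,0,0,0,0,0], "gripper": [0.2,0.2,0.2,0.2,0.2,0.2,0.2,0.2]}'
python3 -m creep '{"translation": [[0,0,-1.5],[0,0,-1],[0,0,0],[0,0,0]], "spin": [0,0,0,0], "gripper": [0.2,0.2,0.2,0.2]}'
```

```text
t: 27.45
eef_pos: [0.5444, -0.1295, 0.2189]
ee_rot: [-3.141, 0.001, 0.049]
force: [0.5, -0.4, -5.7]
width: 0.0275
gripper_force: 30.0
t: 28.25
eef_pos: [0.5604, 0.2144, 0.2188]
ee_rot: [3.141, 0.002, 0.05]
force: [1.3, 0.0, -5.4]
width: 0.0272
gripper_force: 30.0
t: 29.05
eef_pos: [0.5639, 0.2544, 0.1144]
ee_rot: [3.14, 0.002, 0.049]
force: [0.6, 0.4, -5.2]
width: 0.0274
gripper_force: 30.0
t: 29.45
eef_pos: [0.5648, 0.2562, 0.1139]
ee_rot: [-3.141, -0.001, 0.05]
force: [0.1, 0.4, -4.8]
width: 0.0271
gripper_force: 30.0
```

```bash
python3 -m creep '{"translation": [[0,0,-1.5],[0,0,-1.5],[0,0,0],[0,0,0]], "spin": [0,0,0,0], "gripper": [0.2,0.2,0.2,0.2]}'
```

```text
t: 29.85
eef_pos: [0.5648, 0.2563, 0.1116]
ee_rot: [-3.141, -0.001, 0.051]
force: [-4.0, -1.6, 5.8]
width: 0.0273
gripper_force: 30.0
```

```bash
python3 -m creep '{"translation": [[0,0,0],[0,0,0],[0,0,0],[0,0,30],[0,0,40],[0,0,38],[-7.2,-43.1,0],[-7.2,-43.1,0]], "spin": [0,0,0,0,0,0,0,0], "gripper": [0.5,0.5,0.5,0.5,0.5,0.5,0.5,0.5]}'
python3 -m creep '{"translation": [[-7.2,-43.1,0],[-7.2,-43.1,0],[-7.2,-43.1,0],[-7.2,-43.1,0],[-7.2,-43.1,0],[-7.2,-43.1,0],[-7.2,-43.1,0],[-7.2,-43.1,0]], "spin": [0,0,0,0,0,0,0,0], "gripper": [0.5,0.5,0.5,0.5,0.5,0.5,0.5,0.5]}'
python3 -m creep '{"translation": [[-7.2,-43.1,0],[-7.2,-43.1,0],[-7.2,-43.1,0],[0,0,0],[0,0,0]], "spin": [0,0,0,0,0], "gripper": [0.46,0.46,0.46,0.46,0.46]}'
python3 look.py wrist,top 8
```

```text
t: 30.65
eef_pos: [0.5506, 0.1699, 0.2192]
ee_rot: [-3.14, -0.002, 0.052]
force: [0.1, -0.8, -0.3]
width: 0.044
gripper_force: 0.0
t: 31.45
eef_pos: [0.4922, -0.1768, 0.2184]
ee_rot: [3.141, -0.001, 0.05]
force: [1.0, 0.1, 0.2]
width: 0.0443
gripper_force: 0.0
t: 31.95
eef_pos: [0.4704, -0.3055, 0.2177]
ee_rot: [-3.141, 0.0, 0.047]
force: [-0.0, 0.6, 0.4]
width: 0.0403
gripper_force: 0.0
wrist reject_a [ 0.5436 -0.3675  0.0235] 0.62
wrist reject_a [ 0.4587 -0.0162  0.006 ] 0.65
wrist reject_a [ 0.5867 -0.0157  0.0062] 0.69
wrist mint_a [ 0.6057 -0.4955 -0.002 ] 0.96
wrist mint_a [ 0.4792 -0.3697  0.0172] 0.73
wrist mint_a [ 0.5425 -0.3657  0.0239] 0.93
wrist mint_a [ 0.4673 -0.3036  0.0183] 0.63
top reject_a [ 0.5825 -0.0223  0.0052] 0.57
top reject_a [ 0.4564 -0.0159  0.0046] 0.55
top reject_a [0.5127 0.0537 0.0015] 0.68
top reject_a [0.4572 0.1182 0.0039] 0.63
top orange_a [0.5644 0.2562 0.0587] 0.6
top orange_a [0.5659 0.2601 0.0588] 0.63
top orange_a [0.5567 0.329  0.0579] 0.6
top orange_a [0.561  0.3304 0.0605] 0.62
top orange_a [0.554  0.3975 0.0575] 0.94
top orange_a [0.5565 0.4032 0.0627] 0.63
top mint_a [ 0.6067 -0.5    -0.0024] 0.63
top mint_a [ 0.3468 -0.4501 -0.0018] 0.89
top mint_a [0.4892 0.2526 0.06  ] 0.82
top mint_a [0.4889 0.3267 0.0637] 0.55
top mint_a [0.5574 0.3267 0.057 ] 0.39
top mint_a [0.4859 0.3982 0.0592] 0.79
tcp [ 0.4704 -0.3055  0.2177] [ 0.4713 -0.3036  0.2183]
```

View pics/wrist8.png

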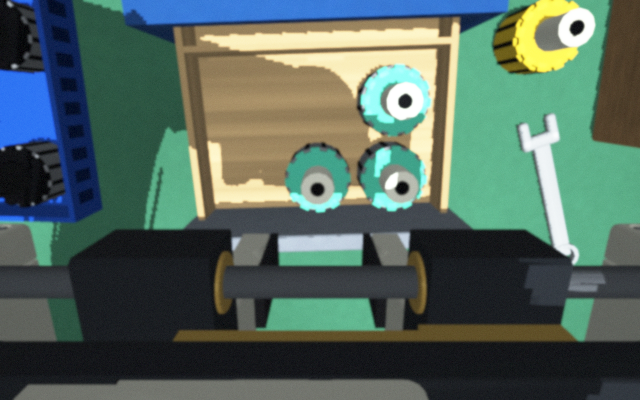

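Three mint cores remain in the drawer. The target hub is at px (318,187), straight under the gripper.

```bash
python3 -m creep '{"translation": [[0,0,-40],[0,0,-40],[0,0,-35],[0,0,-20],[0,0,-14],[0,0,0],[0,0,0],[0,0,0]], "spin": [0,0,0,0,0,0,0,0], "gripper": [0.46,0.46,0.46,0.46,0.46,0.46,0.2,0.2]}'
python3 -m creep '{"translation": [[0,0,0],[0,0,0],[0,0,0],[0,0,0]], "spin": [0,0,0,0], "gripper": [0.2,0.2,0.2,0.2]}'
```

```text
t: 33.15
eef_pos: [0.4718, -0.3044, 0.0702]
ee_rot: [3.141, -0.002, 0.051]
force: [0.4, 3.8, 2.7]
width: 0.0296
gripper_force: 2.2
t: 33.55
eef_pos: [0.4717, -0.3043, 0.0701]
ee_rot: [3.141, -0.002, 0.051]
force: [-0.2, 4.4, 6.7]
width: 0.0273
gripper_force: 30.0
```

```bash
python3 -m creep '{"translation": [[0,0,30],[0,0,40],[0,0,40],[0,0,40],[0.9,43.8,0],[0.9,43.8,0],[0.9,43.8,0],[0.9,43.8,0]], "spin": [0,0,0,0,0,0,0,0], "gripper": [0.2,0.2,0.2,0.2,0.2,0.2,0.2,0.2]}'
python3 -m creep '{"translation": [[0.9,43.8,0],[0.9,43.8,0],[0.9,43.8,0],[0.9,43.8,0],[0.9,43.8,0],[0.9,43.8,0],[0.9,43.8,0],[0.9,43.8,0]], "spin": [0,0,0,0,0,0,0,0], "gripper": [0.2,0.2,0.2,0.2,0.2,0.2,0.2,0.2]}'
python3 -m creep '{"translation": [[0.9,43.8,0],[0.9,43.8,0],[0.9,43.8,0],[0.9,43.8,0],[0,0,0],[0,0,0]], "spin": [0,0,0,0,0,0], "gripper": [0.2,0.2,0.2,0.2,0.2,0.2]}'
python3 look.py wrist 9
```

```text
t: 34.35
eef_pos: [0.4735, -0.1278, 0.2186]
ee_rot: [-3.141, 0.001, 0.049]
force: [0.9, 0.7, -3.4]
width: 0.0274
gripper_force: 30.0
t: 35.15
eef_pos: [0.4809, 0.2226, 0.2186]
ee_rot: [3.141, 0.001, 0.05]
force: [0.5, -0.9, -4.3]
width: 0.027
gripper_force: 30.0
t: 35.75
eef_pos: [0.4845, 0.3968, 0.2174]
ee_rot: [3.139, 0.002, 0.051]
force: [0.0, -0.1, -4.4]
width: 0.0274
gripper_force: 30.0
wrist reject_a [0.454  0.121  0.0045] 0.78
wrist orange_a [0.4541 0.1221 0.0085] 0.46
wrist orange_a [0.5639 0.2548 0.0612] 0.62
wrist orange_a [0.5568 0.3237 0.0566] 0.87
wrist orange_a [0.5598 0.3972 0.0654] 0.92
wrist mint_a [0.4898 0.2491 0.0606] 0.94
wrist mint_a [0.4868 0.3309 0.0598] 0.89
wrist mint_a [0.485  0.3928 0.1646] 0.88
wrist mint_a [0.4822 0.3943 0.0644] 0.95
tcp [0.4845 0.3968 0.2174] [0.4853 0.3953 0.2191]
```

View pics/wrist9.png

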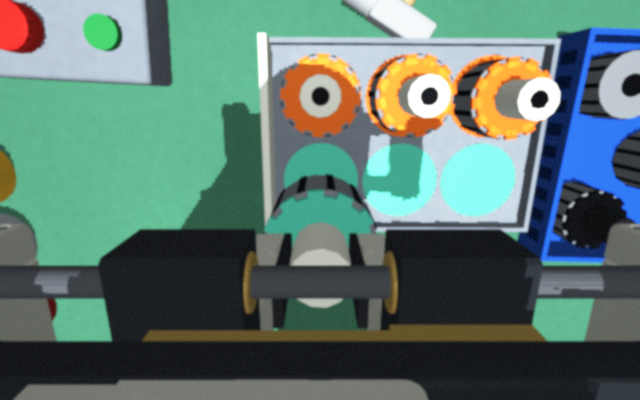

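The three orange cores stand in their row at px (320,97), (410,97) and (500,97). The mint discs show at (320,175), (400,178) and (477,180), in line with the held core.

```bash
python3 - <<'E'
from h import *
f=cams.grab_frame('wrist')
for p in ((400,178),(477,180)): print(np.round(ray(f,*p,.06),4))
E
python3 -m creep '{"translation": [[0,0.5,-35],[0,0,-35],[0,0,-25],[0,0,-11],[0,0,0],[0,0,-1.5],[0,0,0],[0,0,0]], "spin": [0,0,0,0,0,0,0,0], "gripper": [0.2,0.2,0.2,0.2,0.2,0.2,0.2,0.2]}'
python3 -m creep '{"translation": [[0,0,-1.5],[0,0,0],[0,0,0]], "spin": [0,0,0], "gripper": [0.2,0.2,0.2]}'
```

```text
[0.4897 0.3208 0.06  ]
[0.4912 0.2494 0.06  ]
t: 36.8
eef_pos: [0.4858, 0.3975, 0.1128]
ee_rot: [-3.14, -0.001, 0.05]
force: [-0.4, -0.2, -4.3]
width: 0.0274
gripper_force: 30.0
t: 37.1
eef_pos: [0.4853, 0.397, 0.1102]
ee_rot: [-3.141, -0.0, 0.05]
force: [0.4, 0.4, -3.0]
width: 0.0273
gripper_force: 30.0
```

```bash
python3 -m creep '{"translation": [[0,0,-1],[0,0,0],[0,0,0],[0,0,0],[0,0,0],[0,0,30],[0,0,40],[0,0,40]], "spin": [0,0,0,0,0,0,0,0], "gripper": [0.2,0.2,0.5,0.5,0.5,0.5,0.5,0.5]}'
python3 -m creep '{"translation": [[-0.5,-42.7,0],[-0.5,-42.7,0],[-0.5,-42.7,0],[-0.5,-42.7,0],[-0.5,-42.7,0],[-0.5,-42.7,0],[-0.5,-42.7,0],[-0.5,-42.7,0]], "spin": [0,0,0,0,0,0,0,0], "gripper": [0.5,0.5,0.5,0.5,0.5,0.5,0.5,0.5]}'
python3 -m creep '{"translation": [[-0.5,-42.7,0],[-0.5,-42.7,0],[-0.5,-42.7,0],[-0.5,-42.7,0],[-0.5,-42.7,0],[-0.5,-42.7,0],[-0.5,-42.7,0],[-0.5,-42.7,0]], "spin": [0,0,0,0,0,0,0,0], "gripper": [0.5,0.5,0.5,0.5,0.5,0.5,0.5,0.5]}'
python3 -m creep '{"translation": [[-0.5,-42.7,0],[-0.5,-42.7,0],[0,0,0],[0,0,0]], "spin": [0,0,0,0], "gripper": [0.5,0.5,0.5,0.5]}'
python3 look.py wrist,scene 10
```

```text
t: 37.9
eef_pos: [0.4853, 0.3967, 0.2199]
ee_rot: [3.141, 0.0, 0.05]
force: [0.6, 1.0, 0.5]
width: 0.0441
gripper_force: 0.0
t: 38.7
eef_pos: [0.4812, 0.0538, 0.2193]
ee_rot: [-3.141, -0.001, 0.051]
force: [1.5, 0.1, 0.3]
width: 0.044
gripper_force: 0.0
t: 39.5
eef_pos: [0.4772, -0.2882, 0.2192]
ee_rot: [3.141, -0.001, 0.05]
force: [0.4, 0.2, 0.4]
width: 0.0443
gripper_force: 0.0
t: 39.9
eef_pos: [0.4758, -0.3727, 0.2183]
ee_rot: [-3.141, 0.001, 0.048]
force: [-0.4, 1.0, 0.8]
width: 0.0441
gripper_force: 0.0
wrist mint_a [ 0.4793 -0.3693  0.0171] 0.7
wrist mint_a [ 0.5443 -0.3671  0.0203] 0.93
scene reject_a [ 0.5799 -0.0157  0.0043] 0.74
scene reject_a [ 0.4576 -0.0132  0.0047] 0.54
scene reject_a [0.4506 0.124  0.0072] 0.77
scene orange_a [0.4905 0.2536 0.0595] 0.56
scene orange_a [0.5676 0.258  0.0656] 0.57
scene orange_a [0.5594 0.2598 0.0598] 0.68
scene orange_a [0.5646 0.3281 0.0563] 0.82
scene orange_a [0.5628 0.3286 0.0546] 0.84
scene orange_a [0.5565 0.3993 0.0616] 0.66
scene orange_a [0.5551 0.3997 0.0558] 0.59
scene mint_a [ 6.058e-01 -4.982e-01 -5.000e-04] 0.73
scene mint_a [ 0.5434 -0.371   0.0191] 0.66
scene mint_a [ 0.4733 -0.3702  0.0187] 0.75
scene mint_a [0.4898 0.2516 0.0603] 0.56
scene mint_a [0.4838 0.3213 0.0599] 0.78
scene mint_a [0.4855 0.3967 0.0584] 0.58
scene mint_a [0.4895 0.398  0.059 ] 0.69
tcp [ 0.4758 -0.3727  0.2183] [ 0.4767 -0.3709  0.2194]
```

View pics/scene10.png

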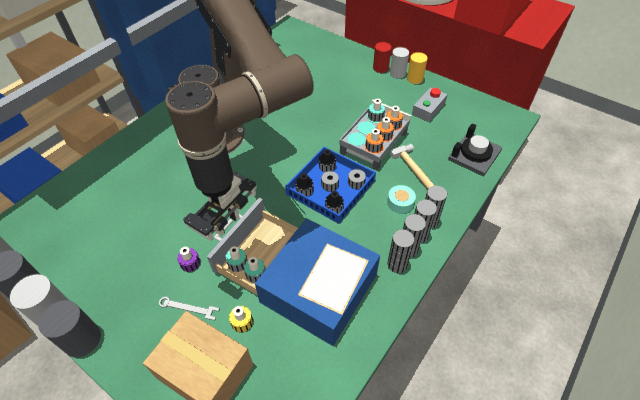

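The shelf holds mint 1 at px (377,110) and three oranges around (385,128). Two mint cores are left in the drawer, at (235,258) and (255,266). I'll grasp the front one.

```bash
python3 -m creep '{"translation": [[0,0,-40],[0,0,-40],[0,0,-35],[0,0,-20],[0,0,-14],[0,0,0],[0,0,0],[0,0,0]], "spin": [0,0,0,0,0,0,0,0], "gripper": [0.5,0.5,0.5,0.5,0.5,0.5,0.2,0.2]}'
python3 -m creep '{"translation": [[0,0,0],[0,0,0],[0,0,0],[0,0,0]], "spin": [0,0,0,0], "gripper": [0.2,0.2,0.2,0.2]}'
```

```text
t: 41.1
eef_pos: [0.4774, -0.372, 0.0716]
ee_rot: [3.14, -0.002, 0.051]
force: [0.8, 0.4, 0.4]
width: 0.0332
gripper_force: 0.0
t: 41.5
eef_pos: [0.4773, -0.3723, 0.0714]
ee_rot: [3.14, -0.002, 0.051]
force: [-0.5, -1.1, 6.7]
width: 0.0271
gripper_force: 30.0
```

```bash
python3 -m creep '{"translation": [[0,0,30],[0,0,40],[0,0,40],[0,0,40],[0.7,43.6,0],[0.7,43.6,0],[0.7,43.6,0],[0.7,43.6,0]], "spin": [0,0,0,0,0,0,0,0], "gripper": [0.2,0.2,0.2,0.2,0.2,0.2,0.2,0.2]}'
python3 -m creep '{"translation": [[0.7,43.6,0],[0.7,43.6,0],[0.7,43.6,0],[0.7,43.6,0],[0.7,43.6,0],[0.7,43.6,0],[0.7,43.6,0],[0.7,43.6,0]], "spin": [0,0,0,0,0,0,0,0], "gripper": [0.2,0.2,0.2,0.2,0.2,0.2,0.2,0.2]}'
python3 -m creep '{"translation": [[0.7,43.6,0],[0.7,43.6,0],[0.7,43.6,0],[0.7,43.6,0],[0,0,0],[0,0,0]], "spin": [0,0,0,0,0,0], "gripper": [0.2,0.2,0.2,0.2,0.2,0.2]}'
python3 look.py wrist 11
```

```text
t: 42.3
eef_pos: [0.4779, -0.1955, 0.2193]
ee_rot: [-3.141, 0.001, 0.049]
force: [1.3, 0.8, -2.6]
width: 0.0272
gripper_force: 30.0
t: 43.1
eef_pos: [0.4835, 0.1531, 0.2195]
ee_rot: [-3.142, 0.001, 0.05]
force: [2.0, 0.3, -3.4]
width: 0.0274
gripper_force: 30.0
t: 43.7
eef_pos: [0.4864, 0.3264, 0.2187]
ee_rot: [3.14, 0.002, 0.052]
force: [0.1, -1.2, -4.0]
width: 0.0273
gripper_force: 30.0
wrist reject_a [ 0.4592 -0.0136  0.0073] 0.66
wrist reject_a [0.4564 0.1248 0.0083] 0.81
wrist reject_a [0.5234 0.3203 0.003 ] 0.72
wrist orange_a [0.5681 0.258  0.0622] 0.69
wrist orange_a [0.5585 0.3286 0.058 ] 0.59
wrist orange_a [0.5588 0.3986 0.0651] 0.89
wrist mint_a [0.4898 0.2528 0.0569] 0.56
wrist mint_a [0.4891 0.3265 0.1676] 0.57
wrist mint_a [0.4882 0.3299 0.0598] 0.81
wrist mint_a [0.4847 0.3959 0.0583] 0.89
wrist mint_a [0.5573 0.3981 0.0655] 0.31
tcp [0.4864 0.3264 0.2187] [0.4874 0.3248 0.22  ]
```

```bash
python3 -m creep '{"translation": [[0,0,-35],[0,0,-35],[0,0,-25],[0,0,-11],[0,0,0],[0,0,-2],[0,0,0],[0,0,0]], "spin": [0,0,0,0,0,0,0,0], "gripper": [0.2,0.2,0.2,0.2,0.2,0.2,0.2,0.2]}'
python3 -m creep '{"translation": [[0,0,-1.5],[0,0,0],[0,0,0]], "spin": [0,0,0], "gripper": [0.2,0.2,0.2]}'
```

```text
t: 44.7
eef_pos: [0.488, 0.3264, 0.1131]
ee_rot: [-3.14, -0.001, 0.05]
force: [0.8, -0.4, -2.5]
width: 0.0275
gripper_force: 30.0
t: 45.0
eef_pos: [0.4879, 0.3265, 0.1113]
ee_rot: [-3.141, -0.001, 0.051]
force: [-1.2, 0.8, 1.2]
width: 0.0275
gripper_force: 30.0
```

```bash
python3 -m creep '{"translation": [[0,0,0],[0,0,0],[0,0,0],[0,0,0],[0,0,30],[0,0,40],[0,0,40]], "spin": [0,0,0,0,0,0,0], "gripper": [0.5,0.5,0.5,0.5,0.5,0.5,0.5]}'
python3 -m creep '{"translation": [[3.5,-43.4,0],[3.5,-43.4,0],[3.5,-43.4,0],[3.5,-43.4,0],[3.5,-43.4,0],[3.5,-43.4,0],[3.5,-43.4,0],[3.5,-43.4,0]], "spin": [0,0,0,0,0,0,0,0], "gripper": [0.5,0.5,0.5,0.5,0.5,0.5,0.5,0.5]}'
python3 -m creep '{"translation": [[3.5,-43.4,0],[3.5,-43.4,0],[3.5,-43.4,0],[3.5,-43.4,0],[3.5,-43.4,0],[3.5,-43.4,0],[3.5,-43.4,0],[3.5,-43.4,0]], "spin": [0,0,0,0,0,0,0,0], "gripper": [0.5,0.5,0.5,0.5,0.5,0.5,0.5,0.5]}'
python3 -m creep '{"translation": [[0,0,0],[0,0,0],[0,0,0]], "spin": [0,0,0], "gripper": [0.5,0.5,0.5]}'
python3 look.py wrist,scene,top 12
```

```text
t: 45.7
eef_pos: [0.4873, 0.3255, 0.2215]
ee_rot: [3.14, 0.001, 0.05]
force: [1.7, 1.0, 0.6]
width: 0.0438
gripper_force: 0.0
t: 46.5
eef_pos: [0.5154, -0.023, 0.2208]
ee_rot: [-3.142, -0.001, 0.051]
force: [1.3, 0.4, 0.7]
width: 0.0437
gripper_force: 0.0
t: 47.3
eef_pos: [0.5434, -0.3704, 0.2205]
ee_rot: [3.142, -0.0, 0.05]
force: [1.2, -0.3, -0.5]
width: 0.0438
gripper_force: 0.0
t: 47.6
eef_pos: [0.5434, -0.3679, 0.2204]
ee_rot: [-3.141, 0.0, 0.05]
force: [-0.5, 0.3, 0.9]
width: 0.0436
gripper_force: 0.0
wrist reject_a [ 0.4562 -0.0173  0.0039] 0.42
wrist mint_a [ 0.607  -0.5009 -0.0022] 0.84
wrist mint_a [ 0.3454 -0.4525 -0.0009] 0.49
wrist mint_a [ 0.5425 -0.3659  0.027 ] 0.74
scene reject_a [ 0.4536 -0.0177  0.0076] 0.84
scene reject_a [ 0.5844 -0.0163  0.0043] 0.82
scene reject_a [0.4502 0.1282 0.0057] 0.64
scene orange_a [ 0.4544 -0.0172  0.0069] 0.61
scene orange_a [0.5604 0.2551 0.0597] 0.52
scene orange_a [0.566  0.2586 0.0637] 0.87
scene orange_a [0.5646 0.329  0.0558] 0.72
scene orange_a [0.5564 0.3969 0.0561] 0.6
scene orange_a [0.4873 0.3982 0.0586] 0.69
scene mint_a [
[... 349 characters left out ...]
eject_a [ 0.4579 -0.0172  0.0022] 0.52
top reject_a [0.4552 0.1228 0.002 ] 0.64
top reject_a [0.5536 0.4011 0.056 ] 0.68
top orange_a [0.5626 0.2534 0.0587] 0.93
top orange_a [0.5632 0.2553 0.0605] 0.79
top orange_a [0.5624 0.3296 0.0618] 0.61
top orange_a [0.559  0.3308 0.0581] 0.6
top orange_a [0.5619 0.4011 0.0671] 0.94
top orange_a [0.5534 0.4019 0.0559] 0.78
top mint_a [ 0.348  -0.4509 -0.0012] 0.66
top mint_a [ 0.5443 -0.3687  0.0169] 0.59
top mint_a [0.4901 0.2526 0.0542] 0.71
top mint_a [0.4845 0.3223 0.0633] 0.63
top mint_a [0.4902 0.3253 0.065 ] 0.85
top mint_a [0.4859 0.3951 0.0622] 0.75
top mint_a [0.4829 0.3955 0.0599] 0.89
tcp [ 0.5434 -0.3679  0.2204] [ 0.5436 -0.3684  0.2206]
```

```bash
python3 -m creep '{"translation": [[0,0,-40],[0,0,-40],[0,0,-35],[0,0,-20],[0,0,-16],[0,0,0],[0,0,0],[0,0,0]], "spin": [0,0,0,0,0,0,0,0], "gripper": [0.5,0.5,0.5,0.5,0.5,0.5,0.2,0.2]}'
python3 -m creep '{"translation": [[0,0,0],[0,0,0],[0,0,0],[0,0,0]], "spin": [0,0,0,0], "gripper": [0.2,0.2,0.2,0.2]}'
```

```text
t: 49.0
eef_pos: [0.5443, -0.3688, 0.0709]
ee_rot: [3.141, -0.002, 0.05]
force: [0.1, 0.4, 0.1]
width: 0.033
gripper_force: 0.0
t: 49.4
eef_pos: [0.5443, -0.3686, 0.0708]
ee_rot: [3.141, -0.002, 0.051]
force: [-0.8, 3.0, 5.9]
width: 0.0274
gripper_force: 30.0
```

```bash
python3 -m creep '{"translation": [[0,0,30],[0,0,40],[0,0,40],[0,0,40],[-3.8,44.4,0],[-3.8,44.4,0],[-3.8,44.4,0],[-3.8,44.4,0]], "spin": [0,0,0,0,0,0,0,0], "gripper": [0.2,0.2,0.2,0.2,0.2,0.2,0.2,0.2]}'
python3 -m creep '{"translation": [[-3.8,44.4,0],[-3.8,44.4,0],[-3.8,44.4,0],[-3.8,44.4,0],[-3.8,44.4,0],[-3.8,44.4,0],[-3.8,44.4,0],[-3.8,44.4,0]], "spin": [0,0,0,0,0,0,0,0], "gripper": [0.2,0.2,0.2,0.2,0.2,0.2,0.2,0.2]}'
python3 -m creep '{"translation": [[-3.8,44.4,0],[-3.8,44.4,0],[0,0,0],[0,0,0],[0,0,0]], "spin": [0,0,0,0,0], "gripper": [0.2,0.2,0.2,0.2,0.2]}'
python3 look.py wrist 13
```

```text
t: 50.2
eef_pos: [0.5272, -0.1893, 0.2189]
ee_rot: [-3.141, 0.001, 0.049]
force: [0.6, 0.8, -3.7]
width: 0.0274
gripper_force: 30.0
t: 51.0
eef_pos: [0.4968, 0.1658, 0.2192]
ee_rot: [3.142, 0.001, 0.05]
force: [1.0, -0.6, -3.7]
width: 0.0271
gripper_force: 30.0
t: 51.5
eef_pos: [0.4899, 0.2523, 0.219]
ee_rot: [3.141, 0.001, 0.05]
force: [0.7, -0.1, -3.7]
width: 0.0273
gripper_force: 30.0
wrist reject_a [ 0.5865 -0.0208  0.006 ] 0.92
wrist reject_a [ 0.4569 -0.0163  0.0039] 0.91
wrist reject_a [0.4546 0.1241 0.0091] 0.81
wrist orange_a [0.5647 0.2569 0.0628] 0.91
wrist orange_a [0.5562 0.3276 0.0567] 0.72
wrist orange_a [0.5595 0.4004 0.0641] 0.74
wrist mint_a [ 0.4595 -0.0152  0.0057] 0.73
wrist mint_a [0.4899 0.2492 0.0617] 0.96
wrist mint_a [0.49   0.2548 0.1718] 0.84
wrist mint_a [0.4871 0.3277 0.0565] 0.86
wrist mint_a [0.4849 0.3948 0.0556] 0.95
tcp [0.4899 0.2523 0.219 ] [0.4905 0.2521 0.2197]
```

View pics/wrist13.png

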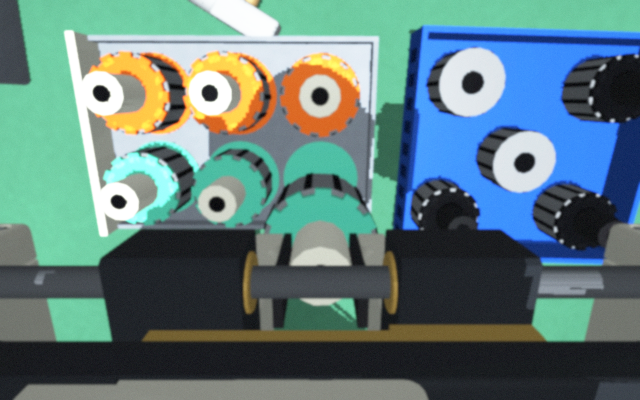

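The shelf looks right, with five cores placed. The held mint core is in front of disc 3 at px (320,175).

```bash
python3 -m creep '{"translation": [[0,0.5,-35],[0,0,-35],[0,0,-25],[0,0,-11],[0,0,0],[0,0,-2],[0,0,0],[0,0,0]], "spin": [0,0,0,0,0,0,0,0], "gripper": [0.2,0.2,0.2,0.2,0.2,0.2,0.2,0.2]}'
python3 -m creep '{"translation": [[0,0,-1.5],[0,0,0],[0,0,0]], "spin": [0,0,0], "gripper": [0.2,0.2,0.2]}'
```

```text
t: 52.5
eef_pos: [0.4908, 0.2541, 0.1126]
ee_rot: [-3.14, -0.001, 0.05]
force: [0.1, 0.4, -3.4]
width: 0.0275
gripper_force: 30.0
t: 52.8
eef_pos: [0.4907, 0.254, 0.1106]
ee_rot: [-3.141, -0.001, 0.051]
force: [-0.6, 1.1, -0.1]
width: 0.0272
gripper_force: 30.0
```

```bash
python3 -m creep '{"translation": [[0,0,-0.5],[0,0,0],[0,0,0],[0,0,0],[0,0,30],[0,0,40],[0,0,40]], "spin": [0,0,0,0,0,0,0], "gripper": [0.5,0.5,0.5,0.5,0.5,0.5,0.5]}'
python3 -m creep '{"translation": [[-1,-41.3,0],[-1,-41.3,0],[-1,-41.3,0],[-1,-41.3,0],[-1,-41.3,0],[-1,-41.3,0],[-1,-41.3,0],[-1,-41.3,0]], "spin": [0,0,0,0,0,0,0,0], "gripper": [0.5,0.5,0.5,0.5,0.5,0.5,0.5,0.5]}'
python3 -m creep '{"translation": [[-1,-41.3,0],[-1,-41.3,0],[-1,-41.3,0],[-29,-23.2,0],[-29,-23.2,0],[-29,-23.2,0],[-29,-23.2,0],[-29,-23.2,0]], "spin": [0.01,0.01,0.01,0,0,0,0,0], "gripper": [0,0,0,0,0,0,0,0]}'
python3 -m creep '{"translation": [[0,0,0],[0,0,0],[0,0,0]], "spin": [0,0,0], "gripper": [0,0,0]}'
python3 look.py wrist,scene,top 14
python3 - <<'E'
from h import *
for c in ('top','scene','wrist'):
  for r in nets.pinpoint(c,'handle'): print(c,np.round(r['centre'],4),r['confidence'])
E
```

```text
t: 53.5
eef_pos: [0.49, 0.2532, 0.2205]
ee_rot: [3.141, 0.001, 0.05]
force: [0.3, 0.7, 0.9]
width: 0.0438
gripper_force: 0.0
t: 54.3
eef_pos: [0.482, -0.0784, 0.2199]
ee_rot: [-3.142, -0.001, 0.051]
force: [0.7, 0.1, 0.4]
width: 0.044
gripper_force: 0.0
t: 55.1
eef_pos: [0.333, -0.3174, 0.2197]
ee_rot: [3.141, -0.0, 0.08]
force: [0.5, -0.5, -0.9]
width: 0.0003
gripper_force: 0.0
t: 55.4
eef_pos: [0.3348, -0.3166, 0.2197]
ee_rot: [3.141, -0.0, 0.08]
force: [0.3, 0.2, 1.1]
width: 0.0005
gripper_force: 0.0
wrist reject_a [ 0.458  -0.0193  0.004 ] 0.92
wrist mint_a [ 0.3428 -0.452  -0.0011] 0.92
scene reject_a [ 0.4553 -0.0175  0.0088] 0.85
scene reject_a [ 0.5827 -0.0154  0.0054] 0.68
scene reject_a [0.4536 0.1275 0.0012] 0.86
scene reject_a [0.4935 0.2479 0.0597] 0.47
scene orange_a [0.5591 0.2579 0.0605] 0.85
scene orange_a [0.5668 0.2588 0.0659] 0.65
scene orange_a [0.5621 0.3289 0.0554] 0.94
scene orange_a [0.5618 0.3303 0.0567] 0.64
scene orange_a [0.5561 0.4007 0.0608] 0.69
scene mint_a [ 6.025e-01 -4.971e-01  3.000e-04] 0.64
scene mint_a [ 0.346  -0.4515 -0.0025] 0.58
scene mint_
[... 377 characters left out ...]
0.563  0.2542 0.0587] 0.55
top orange_a [0.5678 0.2576 0.0612] 0.56
top orange_a [0.5583 0.3307 0.0601] 0.61
top orange_a [0.5607 0.3318 0.0588] 0.72
top orange_a [0.556  0.3995 0.0593] 0.82
top orange_a [0.5589 0.4023 0.0631] 0.63
top mint_a [ 0.6072 -0.5009 -0.0027] 0.6
top mint_a [0.4908 0.2533 0.0605] 0.58
top mint_a [0.4891 0.2553 0.0554] 0.6
top mint_a [0.4828 0.3239 0.0613] 0.93
top mint_a [0.488  0.327  0.0629] 0.93
top mint_a [0.4836 0.3971 0.061 ] 0.61
top mint_a [0.4811 0.3972 0.0564] 0.8
tcp [ 0.3348 -0.3166  0.2197] [ 0.3344 -0.3166  0.2196]
top [0.4936 0.2552 0.0565] 0.49
scene [ 0.3861 -0.3155  0.0768] 0.72
scene [0.4884 0.3987 0.0615] 0.28
wrist [ 0.377  -0.3153  0.0729] 0.82
```

View pics/top14.png

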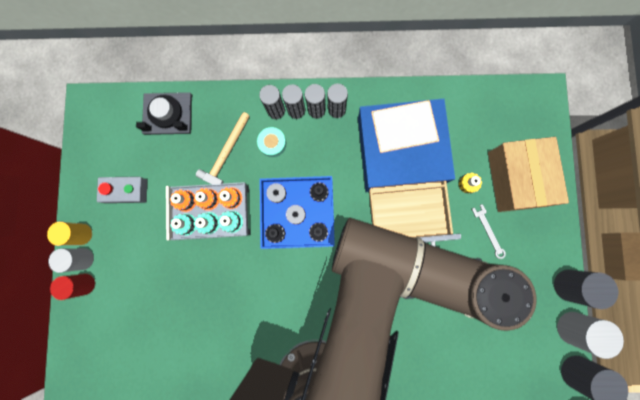

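The top view shows the drawer empty, all six shelf discs occupied at px (165–247, 183–240), and the black core in the crate at (319,190). Next is the drawer.

```bash
python3 -m creep '{"translation": [[0,1,-45],[0,0,-45],[0,0,-40],[0,0,-27],[0,0,0],[15,1,0],[10,1,0],[5,0.5,0]], "spin": [0,0,0,0,0,0,0,0], "gripper": [0,0,0,0,0,0,0,0]}'
python3 -m creep '{"translation": [[5,0.4,0],[5,0.4,0],[5,0.4,0],[0,0,0]], "spin": [0,0,0,0], "gripper": [0,0,0,0]}'
```

```text
t: 56.95
eef_pos: [0.367, -0.3136, 0.0642]
ee_rot: [3.14, -0.003, 0.081]
force: [-1.7, -0.9, 0.9]
width: 0.0005
gripper_force: 2.0
t: 57.35
eef_pos: [0.3801, -0.312, 0.0627]
ee_rot: [3.141, -0.001, 0.08]
force: [-0.5, -0.7, -0.6]
width: 0.0003
gripper_force: 0.0
```

```bash
python3 -m creep '{"translation": [[12,1,0],[12,1,0],[12,1,0],[12,1,0],[12,1,0],[12,1,0],[12,1,0],[12,1,0]], "spin": [0,0,0,0,0,0,0,0], "gripper": [0,0,0,0,0,0,0,0]}'
python3 -m creep '{"translation": [[8,0.6,0],[8,0.6,0],[4,0.3,0],[0,0,0],[0,0,0]], "spin": [0,0,0,0,0], "gripper": [0,0,0,0,0]}'
python3 - <<'E'
from h import *
for c in ('top','scene','wrist'):
  snap(c,c+'15.png')
  for r in nets.pinpoint(c,'handle'): print(c,np.round(r['centre'],4),r['confidence'])
print(get_state()['force'])
E
```

```text
t: 58.15
eef_pos: [0.4763, -0.3038, 0.0624]
ee_rot: [-3.142, 0.0, 0.08]
force: [-1.5, -0.1, -1.2]
width: 0.0006
gripper_force: 1.0
t: 58.65
eef_pos: [0.4955, -0.3025, 0.0627]
ee_rot: [3.141, -0.001, 0.08]
force: [-0.1, 0.3, -0.3]
width: 0.0005
gripper_force: 0.0
top [0.5621 0.2536 0.0598] 0.47
wrist [ 0.5112 -0.3013  0.0743] 0.59
[-0.12626302  0.14932973 -0.04995675]
```

View pics/scene15.png

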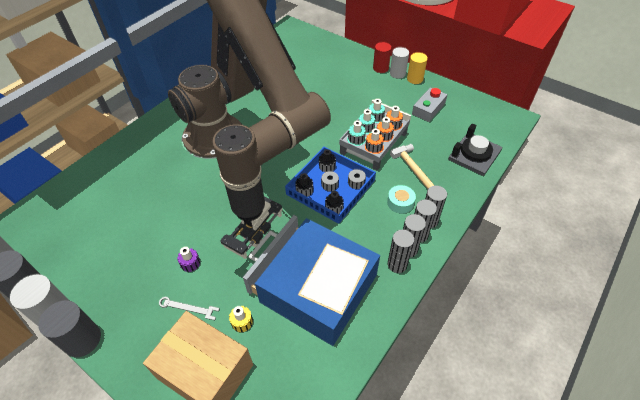

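The drawer is nearly in, with its front at about px (270,255) and roughly 30 mm to go. Now I'll push through the catch.

```bash
python3 -m creep '{"translation": [[5,0.4,0],[5,0.4,0],[5,0.4,0],[3,0.2,0],[3,0.2,0],[3,0.2,0],[2,0.2,0]], "spin": [0,0,0,0,0,0,0], "gripper": [0,0,0,0,0,0,0]}'
python3 -m creep '{"translation": [[2,0.2,0],[2,0.2,0],[1,0,0],[0,0,0]], "spin": [0,0,0,0], "gripper": [0,0,0,0]}'
```

```text
t: 59.65
eef_pos: [0.5224, -0.3005, 0.0626]
ee_rot: [3.141, -0.001, 0.08]
force: [-0.3, -0.5, -0.3]
width: 0.0007
gripper_force: 0.0
t: 60.05
eef_pos: [0.5266, -0.3, 0.0625]
ee_rot: [3.142, -0.0, 0.08]
force: [0.4, 0.3, 0.0]
width: 0.0001
gripper_force: 0.0
```

```bash
python3 -m creep '{"translation": [[3,0.2,0],[2,0.2,0],[0,0,0]], "spin": [0,0,0], "gripper": [0,0,0]}'
python3 - <<'E'
from h import *
for c in ('wrist',):
  snap(c,c+'16.png')
  for r in nets.pinpoint(c,'handle'): print(c,np.round(r['centre'],4),r['confidence'])
E
```

```text
t: 60.35
eef_pos: [0.5275, -0.2998, 0.0624]
ee_rot: [-3.14, 0.007, 0.08]
force: [-11.2, -0.4, 8.8]
width: 0.0004
gripper_force: 5.8
wrist [ 0.5393 -0.2994  0.0743] 0.73
```

View pics/wrist16.png

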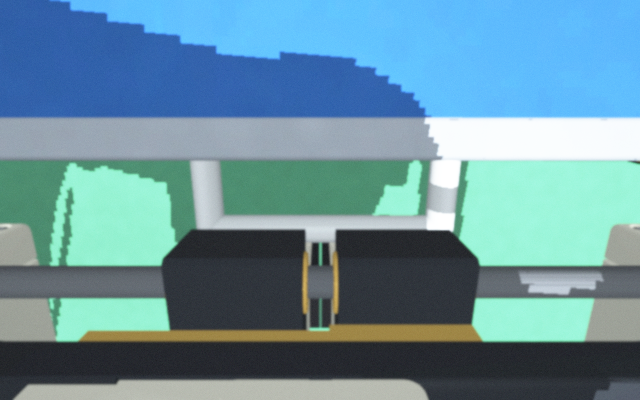

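The drawer front at px rows 118–160 lies against the cabinet and the stop is firm at 11 N, so the drawer is home. I'll back off and do a final check.

```bash
python3 -m creep '{"translation": [[-5,0,0],[-20,-1.6,0],[-30,-2,0],[-40,-2,0],[-40,-2,20],[0,0,45],[0,0,45],[0,0,40]], "spin": [0,0,0,0,0,0,0,0], "gripper": [0,0,0,0,0,0,0,0]}'
python3 -m creep '{"translation": [[0,0,0],[0,0,0],[0,0,0],[0,0,0],[0,0,0]], "spin": [0,0,0,0,0], "gripper": [0,0,0,0,0]}'
python3 look.py top,scene,wrist 17
python3 - <<'E'
from h import *
for c in ('wrist','top','scene'):
  for r in nets.pinpoint(c,'handle'): print(c,np.round(r['centre'],4),r['confidence'])
E
```

```text
t: 61.25
eef_pos: [0.3963, -0.3075, 0.2152]
ee_rot: [3.141, -0.002, 0.08]
force: [1.5, -0.4, -0.6]
width: 0.0006
gripper_force: 0.0
t: 61.75
eef_pos: [0.396, -0.3071, 0.2115]
ee_rot: [-3.141, 0.002, 0.08]
force: [-0.4, -0.6, 1.0]
width: 0.0009
gripper_force: 0.0
top reject_a [ 0.5848 -0.0217  0.0037] 0.52
top reject_a [0.4535 0.1217 0.0042] 0.78
top orange_a [0.5627 0.2551 0.0574] 0.76
top orange_a [0.5644 0.257  0.0592] 0.87
top orange_a [0.5654 0.3294 0.0631] 0.96
top orange_a [0.5563 0.3313 0.057 ] 0.66
top orange_a [0.5584 0.401  0.058 ] 0.85
top orange_a [0.5567 0.4024 0.0604] 0.94
top mint_a [ 0.6085 -0.5022 -0.0034] 0.93
top mint_a [0.4884 0.2503 0.0563] 0.62
top mint_a [0.4937 0.255  0.0602] 0.56
top mint_a [0.4854 0.3231 0.0623] 0.75
top mint_a [0.4893 0.3263 0.0651] 0.61
top mint_a [0.4829 0.3946 0.0605] 0.77
top mint_a [0.4864 0.3961 0.0615] 0.83
scene reject_a [ 0.4575 -0.0177  0.0087] 0.57
scene reject_a [ 0.5826 -0.0173  0.0045] 0.84
scene reject_a [0.4512 0.1296 0.0035] 0.88
scene orange_a [0.5621 0.2567 0.0602] 0.7
scene orange_a [0.5654 0.2569 0.0655] 0.82
scene orange_a [0.5649 0.3295 0.0568] 0.48
scene orange_a [0.5639 0.3296 0.0561] 0.72
scene orange_a [0.5567 0.4    0.0592] 0.71
scene orange_a [0.5556 0.4008 0.0611] 0.54
scene mint_a [ 6.045e-01 -5.008e-01  4.000e-04] 0.91
scene mint_a [ 0.3438 -0.4523 -0.0022] 0.78
scene mint_a [0.492  0.2501 0.0598] 0.83
scene mint_a [0.4902 0.2525 0.0595] 0.74
scene mint_a [0.4851 0.3202 0.0578] 0.67
scene mint_a [0.4846 0.3286 0.0629] 0.66
scene mint_a [0.4842 0.3955 0.0553] 0.49
scene mint_a [0.4873 0.3969 0.0622] 0.78
wrist reject_a [ 0.4583 -0.0175  0.0044] 0.8
wrist mint_a [ 0.3459 -0.4503 -0.0029] 0.7
tcp [ 0.396  -0.3071  0.2115] [ 0.3964 -0.3073  0.2126]
top [ 0.539  -0.2977  0.0755] 0.59
scene [ 0.5455 -0.3039  0.0794] 0.86
scene [ 0.7358  0.2822 -0.0013] 0.74
```

```bash
python3 - <<'E'
import cv2,numpy as np
a=cv2.imread('pics/top17.png')[165:265,150:480]; b=cv2.imread('pics/scene17.png')[80:300,200:480]
cv2.imwrite('pics/f.png',np.vstack([cv2.resize(a,(800,242)),cv2.resize(cv2.resize(b,(445,350)),(445,350)) if 0 else cv2.copyMakeBorder(cv2.resize(b,(445,350)),0,0,0,355,0)]))
E
```

```text
(no output)
```

View pics/f.png

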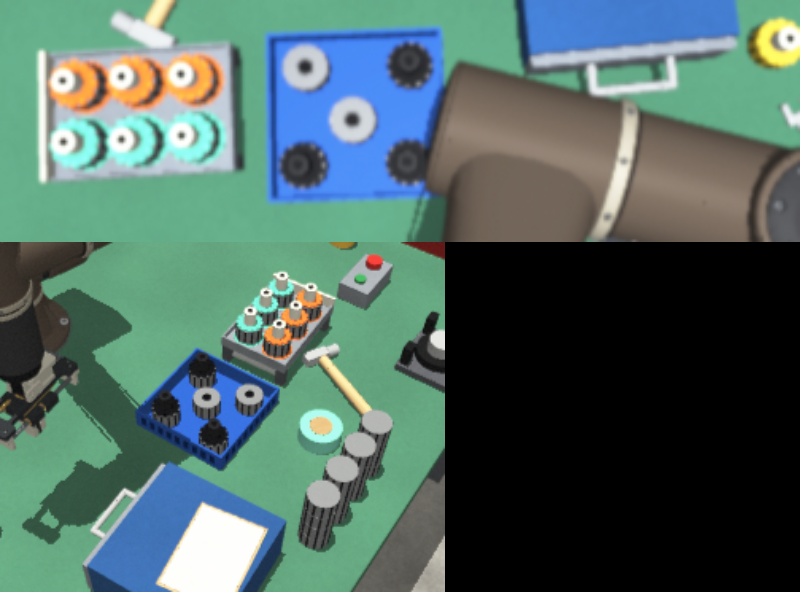

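The crops show all six cores upright on the shelf and three black plus two blank cores in the crate. The drawer front is flush with the cabinet and the arm is clear.

```bash
python3 -c "
from station import arm
print(arm.job_done())"
```

```text
the job is handed in; nothing more can be done
None
```

Job handed in: three mint and three orange cores stand on their discs, the black core stands in the crate in place of the orange one, and the empty drawer is pushed fully home, as the final camera check showed.

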